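# Set the test cell in the light gauge

## Task

Stand the test cell (the bigger one, with two bevelled edges) upright on the light gauge's slide lane, bevelled clear side towards the sprung roller, and slide it along the fence past the roller until it is fully home against the end stop, so that its clear faces square up with the lamp and the receiver. Lean on it against the stop for a moment with a firm but gentle push of about 10 N (never as much as 18 N on the stop), then let go so that the roller keeps it there; do not tip the cell over, and leave the other things on the table where they are.

Things in the scene. Friction and masses are not known exactly. Their poses are not given: they have to be found in the camera images.
- cell: Test cell: upright block 56 (x) by 46 (y) by 60 mm tall, 120 to 200 g, black frame and lid; origin at the centre of its underside. Faces at y = +23 and -23 mm are clear glass, the ends at x = +28 and -28 are black: grip it there, in the upper half. Its two upright +y edges are bevelled, 18 mm along x by 11 mm along y, so the ends are flat from y = -23 to +12. Starts with x within 1 rad of world x.
- cell_clear (a point): Middle of the cell's bevelled-side clear face: x 0, y +23, z 30 mm in the cell; this face is flat from x = -10 to +10 mm. It must finally face the lamp head, the other clear face the receiver head.
- gauge: Light gauge: fixed aluminium plate 250 (x) by 190 (y) by 14 mm thick on the table; origin at the centre of its underside. The cell is slid along gauge +x towards the stop. The light path runs along gauge y. The cell goes in with its x along gauge x and its bevelled +y side to gauge +y. Along the whole lane its centre stays at gauge y = 0 when it touches the fence.
- fence (a point): Foot of the fence's guiding face at gauge (-26, -23) mm, on the lane floor, 14 mm above the table; axes as the gauge. The fence runs from gauge x = -112 to +60 mm, is 10 mm thick (to -y) and 34 mm high.
- lane (a point): Point on the lane floor at gauge (0, 0), 14 mm above the table; axes as the gauge. The underside of a cell on the lane is at this height.
- load (a point): Loading point, on the lane floor at gauge (-70, 0), axes as the gauge. A low guide across from the fence (gauge x -112 to +60, face at y = +29 mm, 8 thick, 12 high) leaves 6 mm of play: set the cell down at gauge y = 0 to +6. It meets the roller after 35 mm of travel. Pushed on its -x end by closed, tilted fingers, 10 to 30 mm above the floor, 4 mm to the fence side of its middle, it follows the fence.
- light (a point): Middle of the light path, gauge (20, 0), 58 mm above the table; axes as the gauge, light along y. The receiver head is at gauge y = -41 to -87 mm, the lamp head at y = +43 to +89, both x = +3 to +37 and 72 mm high above the table.
- roller_slide (a joint): Travel of the sprung roller away from the fence (gauge +y), m, 0 at rest, 0.0122 on the cell's clear face. The spring gives 3.4 N at rest, 5 N there. Pushing the cell takes 1 to 2 N in the free lane, up to 10 N as the roller climbs the leading bevel (cell centre at gauge x -35 to -17 mm), then 3 to 6 N, and 1 to 3 N beyond +9 mm, where it comes down the trailing bevel.
- roller (a point): Axis of the steel roller at rest, gauge (-3.5, 17.8), 22 mm above the lane floor; fixed to the gauge, axes as the gauge. The upright roller has a radius of 7 mm and spans 14 to 30 mm above the floor; its spring housing is at gauge x -38 to +2, y +57 to +91 mm, 44 mm above the floor.
- stop: End stop: steel block 22 by 44 by 44 mm, origin at the foot of its front face, gauge (88, 0), on the lane floor; axes as the gauge. It carries a rigid pad 32 mm wide, 4 to 36 mm above the floor, whose reach is unmeasured: its face is 33 to 47 mm before the block, so the cell is home with its centre at gauge x +13 to +27 mm. The roller keeps it there; left short it stays short: feel for it.
- spare: A smaller square cell, 36 by 36 by 48 mm, without bevels; not to be used. Origin at the centre of its underside. It and the test cell may have changed places.
- jar: Steel-capped jar of finish, 66 mm across and 85 mm tall, origin at the centre of its underside; leave it.
- sander: Cork sanding block, 90 by 50 by 32 mm, origin at the centre of its underside; leave it.
- brush: Flat brush lying flat, about 0.2 m long, origin near its middle; leave it.
- driver: Screwdriver lying flat, about 0.2 m long, origin near its middle; leave it.
Things that resemble listed ones, but are neither listed nor needed, are in the scene too. Leave any turquoise or yellow look-alike of the cell alone.

How it is judged:
By the outcome, as a careful person would: the job done as asked, in the order asked, and still so for the second after the job is handed in, with the robot touching nothing.
It also fails if it takes over 66 s, if anything falls off the work surface, if the arm or the gripper's body presses on something with over 40 N, if the wrist force passes 120 N, or if a joint passes its speed limit or range.

## Robot

A 6-joint arm with a two-finger parallel gripper is mounted at the origin on the work surface. World frame = base frame: x ahead of the robot, y to its left, z up, the work surface at z = 0. Lengths are in mm, angles in rad, forces in N, time in s.
With the tool pointing down it reaches from about 350 to 875 mm from the base axis. Payload 4.2 kg.
Tool frame: the origin (TCP) lies between the finger pads; the fingertips stand 17 mm ahead of it and the grasp point (between the pads) lies 2 mm behind it (nose_length is the distance from the TCP to the fingertips, in mm); z points along the fingers, y is the direction in which the jaws open and shut (so a half turn about z gives the same grasp; the last joint's range is limited). The gripper opens to 85 mm and grips with 20 to 120 N. Pads are 22 mm wide; open, the fingers measure 114 mm over their backs; the gripper's body (76 mm by 85 mm) begins 54 mm behind the grasp point. The pads swing forward as they close: fully open they stand 13 mm farther back than shut.
Start: joints at [1.372, 0.385, 0.008, 0, -1.194, -0.259], TCP at [276.201, 560.635, 212.812] pointing down, gripper open.
Joint ranges: [-3.14, 3.14], [-1.21, 2.06], [-1.07, 1.41], [-3.16, 2.05], [-2.99, -0.16], [-3.1, 3.1]. Speed limits (rad/s): [2.79, 2.79, 3.14, 3.14, 3.14, 3.14].

## Interface

Orientations are given as a unit quaternion [x, y, z, w].
In Python, from bench import * gives the robot as it stands.
- The arm moves only by the tool jog_arm, never from a script. Its argument "increments" is a list of rows, each a list of 4 numbers: the shift along the tool's x, y, z in m, then the turn about the tool's z in degrees. A call has 1 to 10 rows; each row is the pose to reach, as a shift and turn from the pose measured when the call began, along the tool's axes at that moment; what a row does not reach only later rows make up. A row lasts 1/8 s, in which the tool goes at most 62.5 mm and 10.7 degrees, less where a joint would pass 70% of its speed; a pose out of reach is approached as far as the arm can. A call with a gripper value outside its range is refused whole. "hand" is the gripper's target within -1 to 1 (fully open at 1, half-way at 0, shut at -1), set as the call begins (left out, the last holds). The fingers move at their own pace and stop on an object; the grip force is fixed at half the most. Time passes only in rows, so rows that repeat a pose let the fingers close. It gives the time, the measured TCP pose, the force and the opening at its end, in the units of the state.
- read_state(): the state, without advancing time (a new reading comes with each control period).
- get_image(name): name is "scene" or "top" or "wrist"; returns the picture (384x512x3 uint8, red, green, blue); there is no depth.
- calibration(name): a dict with "fx", "fy", "cx", "cy" (pixels), "D" ([k1, k2, p1, p2, k3] as OpenCV has them; the pictures are not rectified), "position" and "rotation" of the camera in the world; the wrist camera has in their place "hand_eye" (4x4, takes a point from camera to tool coordinates, whose origin is the TCP and whose axes are the flange's). Camera axes: x right, y up, looking along -z (the intrinsics and any distortion apply to the point x, -y, -z); pixel columns grow to the right and rows downward; lengths in mm; the calibration is good to about 2 mm. A picture is of the moment at which its call begins: read the wrist's pose just before it. calibration takes no time and is no camera call.
- job_done(): hands the job in, once; it reports no verdict.
The state is a dict: "clock": time; "joints": joint angles; "joint_vel": joint speeds; "joint_efforts": joint torques, N m; "position": TCP position; "ee_rot": TCP orientation; "contact_force": force on the tool from outside, world axes, zero at the start; "wrist_torque": the same for the moment, N m; "gripper_width": finger opening in mm.
Only numpy, scipy, OpenCV 4.12 (cv2) and the standard library are available. Lean on these libraries where they do the work, as an engineer would, in place of code of your own. Each camera call takes 0.05 s, during which the arm holds its last target.

## Working session

There is one attempt and no reset: what is moved stays moved. The work goes in short steps, Python scripts to look and compute and a tool call to move; the robot and the scene stay as the last step left them, time stands still between calls to the robot, and variables do not carry over. Pictures are saved under pics/ and viewed, and the job is handed in when it is done.

Besides the shell and the picture viewer there is one more tool, called after ">>>" as a command line: name --pt "numbers of a row" for each row, then --argument value for the rest. jog_arm: Moves the arm, as the interface text tells. Its arguments: {"type":"object","properties":{"increments":{"type":"array"},"hand":{"type":"number"}},"required":["increments"]}

```bash
mkdir -p pics; ls; python3 - <<'E'
from bench import *
import cv2
s=read_state();print(s)
for n in ["scene","top","wrist"]:
    im=get_image(n);cv2.imwrite(f"pics/{n}0.png",im[:,:,::-1]);print(n,calibration(n))
E
```

```text
pics
{'clock': 0.0, 'joints': array([ 1.37160913e+00,  3.85537659e-01,  6.60590102e-03, -5.17520375e-04,
       -1.19400645e+00, -2.58608425e-01]), 'joint_vel': array([-5.33947704e-04,  6.20142211e-04, -8.16957270e-04, -1.83156667e-03,
       -7.65138042e-05,  8.35631797e-04]), 'joint_efforts': array([-3.97905260e-04, -3.92289877e+01,  1.88394517e+01,  4.18602750e+00,
       -4.77122376e-03,  1.02427762e-05]), 'position': array([275.92807344, 560.08005566, 211.72249888]), 'ee_rot': array([ 9.73894825e-01, -2.26997058e-01, -2.08586443e-04,  1.07761224e-03]), 'contact_force': array([ 0.42118845, -0.49828509,  0.59864752]), 'wrist_torque': array([0.00805177, 0.00109662, 0.02633773]), 'gripper_width': 85.39356224594238}
scene {'fx': 463.0423479498974, 'fy': 463.0423479498974, 'cx': 258.11326384653665, 'cy': 191.13978317863618, 'D': array([-0.15347341,  0.        ,  0.        ,  0.        ,  0.        ]), 'position': array([ 965.63244552, -552.45618507,  964.07100317]), 'rotation': array([0.30991456, 0.10526049, 0.28287889, 0.90158346])}
top {'fx': 406.53612034311647, 'fy': 406.53612034311647, 'cx': 263.1431260456835, 'cy': 188.34076366452197, 'D': array([-0.0204552,  0.       ,  0.       ,  0.       ,  0.       ]), 'position': array([ 455.01856712,   39.87777274, 1107.55351043]), 'rotation': array([ 0.03083782, -0.04769578, -0.7058403 ,  0.70609038])}
wrist {'fx': 343.8405340519667, 'fy': 343.8405340519667, 'cx': 245.7982957979692, 'cy': 188.45911335783495, 'D': array([0.00700702, 0.        , 0.        , 0.        , 0.        ]), 'hand_eye': array([[-2.75713815e-04,  9.47233312e-01,  3.20544811e-01,
         8.11467640e+01],
       [ 9.99999070e-01,  6.89251834e-04, -1.17664903e-03,
        -1.56196262e-01],
       [-1.33549725e-03,  3.20544188e-01, -9.47232622e-01,
        -1.60751512e+02],
       [ 0.00000000e+00,  0.00000000e+00,  0.00000000e+00,
         1.00000000e+00]])}
```

View pics/top0.png

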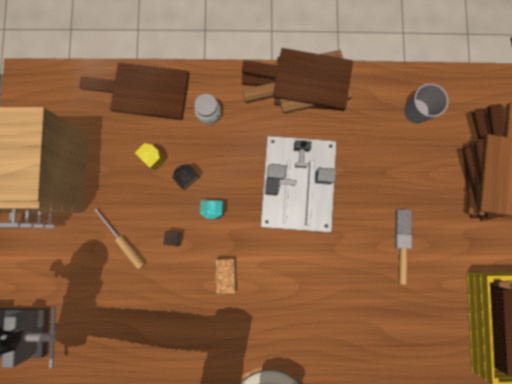

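View pics/scene0.png

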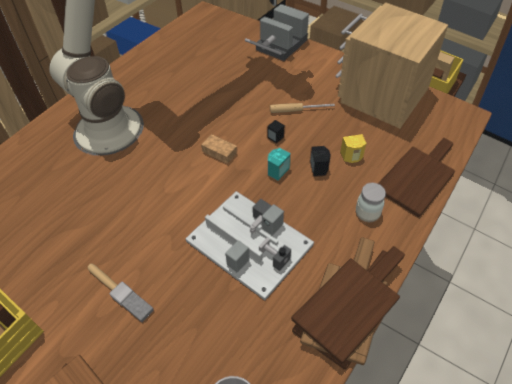

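View pics/wrist0.png

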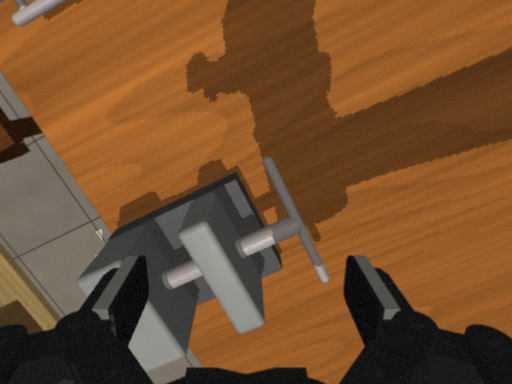

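```bash
cat > h.py <<'E'
import numpy as np, cv2
from scipy.spatial.transform import Rotation as R
from bench import *
def cam(n,st=None):
    c=calibration(n);K=np.array([[c['fx'],0,c['cx']],[0,c['fy'],c['cy']],[0,0,1]]);D=np.array(c['D'])
    if 'position' in c: P=np.array(c['position']);Q=c['rotation'];Rm=R.from_quat(Q).as_matrix() if np.size(Q)==4 else np.array(Q)
    else:
        H=c['hand_eye'];T=R.from_quat(st['ee_rot']).as_matrix();Rm=T@H[:3,:3];P=T@H[:3,3]+st['position']
    return K,D,P,Rm@np.diag([1,-1,-1])
def proj(C,X):
    K,D,P,Rm=C;X=np.atleast_2d(X).astype(float)
    r=cv2.Rodrigues(Rm.T)[0];return cv2.projectPoints(X,r,-Rm.T@P,K,D)[0][:,0]
def ray(C,uv,z):
    K,D,P,Rm=C;u=cv2.undistortPoints(np.array(uv,float).reshape(-1,1,2),K,D)[:,0]
    d=np.c_[u,np.ones(len(u))]@Rm.T
    return P+d*((z-P[2])/d[:,2])[:,None]
E
python3 - <<'E'
import cv2
a=cv2.imread('pics/top0.png');cv2.imwrite('pics/topz.png',cv2.resize(a[125:245,155:345],None,fx=4,fy=4,interpolation=cv2.INTER_CUBIC))
a=cv2.imread('pics/scene0.png');cv2.imwrite('pics/scz.png',cv2.resize(a[110:300,180:375],None,fx=3.1,fy=3.1,interpolation=cv2.INTER_CUBIC))
E
```

```text
(no output)
```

View pics/topz.png

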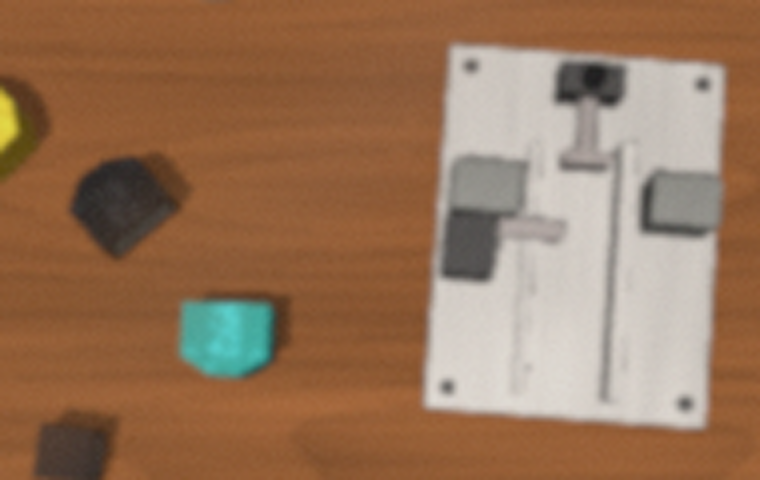

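View pics/scz.png

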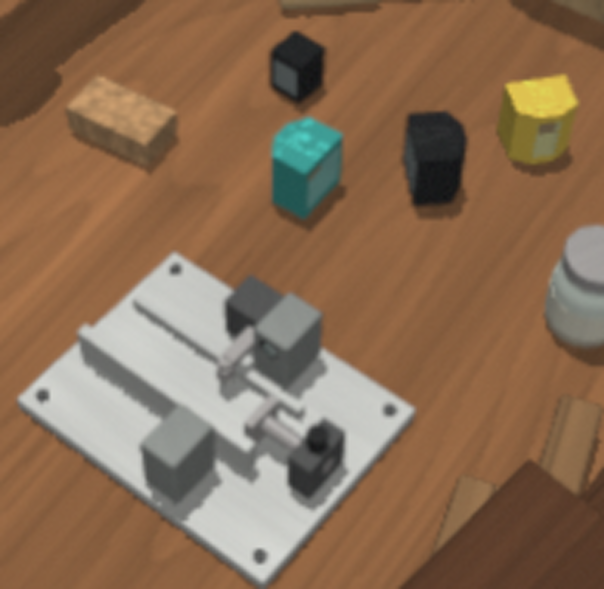

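```bash
python3 - <<'E'
from h import *
from scipy.optimize import least_squares
C=cam('top')
f=lambda p:np.array([155+p[0]/4-.4,125+p[1]/4-.4])
# plate corners (top surface): img order TL(+x,+y),TR(+x,-y),BR(-x,-y),BL
pc=[f(p) for p in [(450,44),(724,66),(706,428),(425,408)]]
W=ray(C,pc,14);print(W)
L=np.array([[125,95],[125,-95],[-125,-95],[-125,95]])
def tf(p,L,z): c,s=np.cos(p[2]),np.sin(p[2]);return np.c_[np.array(L)@np.array([[c,s],[-s,c]])+p[:2],np.full(len(L),z)]
r=least_squares(lambda p:(proj(C,tf(p,L,14))-pc).ravel(),[500,0,0]);print('gauge',r.x,r.fun)
# cell top outline z=60
cl=np.array([[28,-23],[-28,-23],[-28,12],[-10,23],[10,23],[28,12]])
pcell=[f(p) for p in [(180,208),(120,258),(72,205),(85,180),(125,155),(150,163)]]
Wc=ray(C,pcell,60);print(Wc)
for y0 in (-.5,-.8):
  r2=least_squares(lambda p:(proj(C,tf(p,cl,60))-pcell).ravel(),[*Wc[:,:2].mean(0),y0]);print('cell',r2.x,r2.fun.round(1))
print(ray(C,[(207,108)],85),ray(C,[(173,238)],48))
E
```

```text
[[ 722.95963505    2.67993402   14.        ]
 [ 708.48040213 -186.28285061   14.        ]
 [ 460.3561098  -168.93317806   14.        ]
 [ 473.9104003    19.94738979   14.        ]]
gauge [ 5.91450627e+02 -8.31600201e+01 -7.11439263e-02] [-0.01239381  0.02566386  0.18125822 -0.31932346  0.0397681   0.12790626
 -0.20063031  0.14646183]
[[602.29463537 179.61838447  60.        ]
 [569.61850307 217.73789863  60.        ]
 [604.10571822 249.45717752  60.        ]
 [620.50599372 241.43853711  60.        ]
 [637.01503927 215.88431551  60.        ]
 [631.78847243 199.56759906  60.        ]]
cell [607.60251661 214.97342101  -0.95782005] [ 0.3 -1.  -2.7 -1.2  1.8  1.1  2.  -0.1 -1.6  1.8  0.2 -0.7]
cell [607.60251474 214.97342372  -0.95782088] [ 0.3 -1.  -2.7 -1.2  1.8  1.1  2.  -0.1 -1.6  1.8  0.2 -0.7]
[[777.71661281 160.26349295  85.        ]] [[444.07689913 247.07436502  48.        ]]
```

```bash
cat >> h.py <<'E'
def togo(X,ang2a=None):
    s=read_state();T=R.from_quat(s['ee_rot']).as_matrix()
    d=T.T@(np.array(X)-s['position']);cur=np.arctan2(T[1,0],T[0,0])
    t=None
    if ang2a is not None: t=-np.degrees((ang2a-cur+np.pi)%(2*np.pi)-np.pi)
    print('at',s['position'].round(1),'2a',cur.round(4),'t',s['clock'],'F',s['contact_force'].round(2),'w',s['gripper_width'].round(1),'-> shift m',(d/1000).round(4),'turn',t,'tilt',T[:,2].round(4))
E
python3 -c "
from h import *
togo([605,215,200],-2.49)"
```

```text
Traceback (most recent call last):
  File "h.py", line 22, in togo
    print('at',s['position'].round(1),'2a',cur.round(4),'t',s['clock'],'F',s['contact_force'].round(2),'w',s['gripper_width'].round(1),'-> shift m',(d/1000).round(4),'turn',t,'tilt',T[:,2].round(4))
                                                                                                           ^^^^^^^^^^^^^^^^^^^^^^^^
AttributeError: 'float' object has no attribute 'round'
```

```bash
sed -i "s/s\['gripper_width'\].round(1)/round(float(s['gripper_width']),1)/" h.py
python3 -c "
from h import *
togo([605,215,200],-2.49)"
```

```text
at [276.  560.2 212. ] 2a -0.458 t 0.15 F [-0.47  0.03  0.07] w 85.5 -> shift m [0.4477 0.1642 0.0123] turn 116.42766571452417 tilt [-6.0e-04 -1.6e-03 -1.0e+00]
```

>>> jog_arm --pt "0.045 0.016 0 10" --pt "0.09 0.033 0 20" --pt "0.135 0.05 0 30" --pt "0.18 0.066 0 40" --pt "0.225 0.082 0 50" --pt "0.27 0.1 0 60" --pt "0.315 0.115 0 70" --pt "0.36 0.132 0 80" --pt "0.405 0.148 0.006 90" --pt "0.448 0.164 0.012 100" --hand 1

```text
clock: 1.4
position: [606.2, 213.8, 199.8]
ee_rot: [-0.45, 0.893, -0.0, -0.001]
contact_force: [-0.4, 1.1, 0.6]
gripper_width: 85.2
```

>>> jog_arm --pt "0 0 0 8" --pt "0 0 0 16" --pt "0 0 0 16"

```text
clock: 1.78
position: [606.1, 213.5, 199.3]
ee_rot: [-0.321, 0.947, -0.001, -0.001]
contact_force: [0.1, -0.1, 0.4]
gripper_width: 85.6
```

```bash
python3 - <<'E'
from h import *
togo([605,215,200],-2.49)
import pickle
s=read_state();im=get_image('wrist');cv2.imwrite('pics/w1.png',im[:,:,::-1]);pickle.dump(s,open('w1.pkl','wb'))
E
```

```text
at [606.1 213.5 199.3] 2a -2.4872 t 1.775 F [ 0.15 -0.12  0.4 ] w 85.6 -> shift m [-0.0001  0.0019 -0.0007] turn 0.1608565517015246 tilt [-0.002  -0.0021 -1.    ]
```

View pics/w1.png

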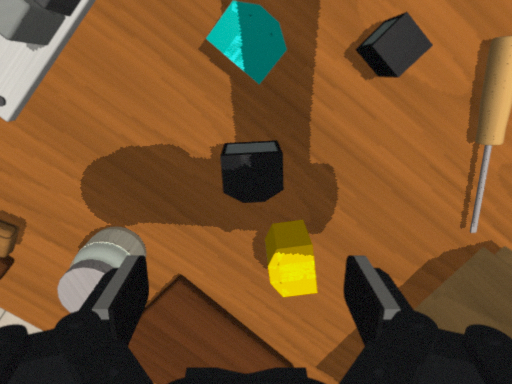

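```bash
python3 - <<'E'
import cv2
a=cv2.imread('pics/w1.png');cv2.imwrite('pics/w1z.png',cv2.resize(a[130:210,205:305],None,fx=7,fy=7,interpolation=cv2.INTER_CUBIC))
b=cv2.convertScaleAbs(a[130:210,205:305],alpha=2.5);cv2.imwrite('pics/w1zb.png',cv2.resize(b,None,fx=7,fy=7,interpolation=cv2.INTER_CUBIC))
E
```

```text
(no output)
```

View pics/w1zb.png

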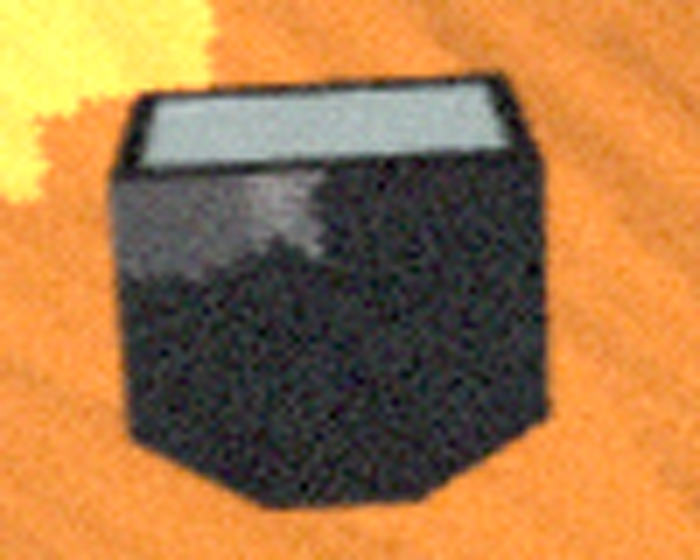

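```bash
python3 - <<'E'
from h import *
import pickle
from scipy.optimize import least_squares
s=pickle.load(open('w1.pkl','rb'));C=cam('wrist',s)
f=lambda p:np.array([205+p[0]/7-.43,130+p[1]/7-.43])
px=[f(p) for p in [(112,180),(542,155),(130,435),(265,506),(420,500),(548,415),(138,97),(502,73)]]
L=np.array([[28,-23,60],[-28,-23,60],[28,12,60],[10,23,60],[-10,23,60],[-28,12,60],[28,-23,0],[-28,-23,0]],float)
def tf(p): return L@R.from_euler('z',p[2]).as_matrix().T+[p[0],p[1],0]
r=least_squares(lambda p:(proj(C,tf(p))-px).ravel(),[606,214,-.9]);print(r.x,r.fun.reshape(-1,2).round(1))
x,y,a=r.x
# grasp centre: flat ends y -23..12 -> aim cell y=-3
off=np.array([-np.sin(a),np.cos(a)])*-4
print('target 2a',a-np.pi/2); togo([x+off[0],y+off[1],199],a-np.pi/2)
E
```

```text
[608.10932076 223.84779091  -0.86038456] [[-0.9 -0. ]
 [ 0.5  0.1]
 [-0.4  0.5]
 [ 0.5  0.5]
 [-0.3  0.2]
 [ 0.5  0.2]
 [-0.4 -1. ]
 [ 0.5 -0.5]]
target 2a -2.431180891017814
at [606.1 213.6 199.5] 2a -2.4862 t 1.825 F [-0.75 -0.37  0.19] w 85.0 -> shift m [-0.0039  0.0066  0.0005] turn -3.1510970046598885 tilt [-0.0017 -0.0019 -1.    ]
```

```bash
python3 - <<'E'
from h import *
C=cam('top');S=cam('scene')
L=np.array([[28,-23,60],[-28,-23,60],[-28,12,60],[-10,23,60],[10,23,60],[28,12,60]],float)
P=L@R.from_euler('z',-.8604).as_matrix().T+[608.1,223.8,0]
a=cv2.resize(cv2.imread('pics/top0.png'),None,fx=8,fy=8,interpolation=cv2.INTER_CUBIC)
b=cv2.resize(cv2.imread('pics/scene0.png'),None,fx=8,fy=8,interpolation=cv2.INTER_CUBIC)
G=np.array([[125,95,14],[125,-95,14],[-125,-95,14],[-125,95,14]])@R.from_euler('z',-.0711).as_matrix().T+[591.45,-83.16,0]
for im,c,nm in((a,C,'t'),(b,S,'s')):
    u=proj(c,P);w=proj(c,P-[0,0,60])
    for q,col in((u,(0,255,0)),(w,(255,255,0)),(proj(c,G),(0,0,255))):
        cv2.polylines(im,[(q*8+4).astype(int).reshape(-1,1,2)],True,col,1)
    m=u.mean(0)*8;cut=im[int(m[1])-200:int(m[1])+200,int(m[0])-200:int(m[0])+200]
    g=proj(c,G).mean(0)*8; 
    g=cv2.resize(im[int(g[1])-500:int(g[1])+500,int(g[0])-500:int(g[0])+500],(400,400))
    cv2.imwrite(f'pics/chk{nm}.png',np.hstack([cut,g]))
E
```

```text
(no output)
```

View pics/chkt.png

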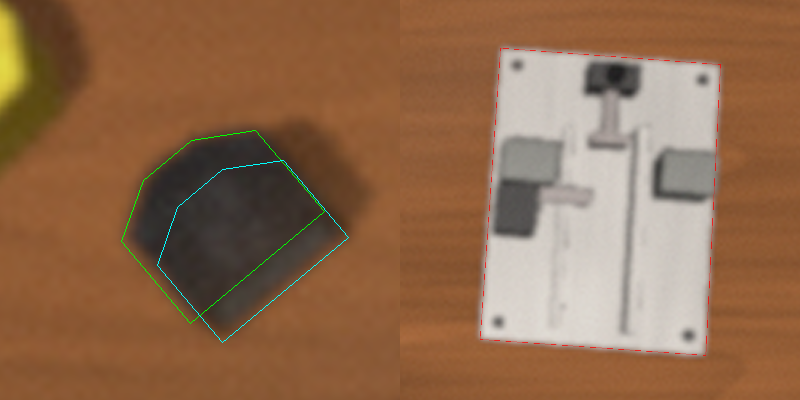

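View pics/chks.png

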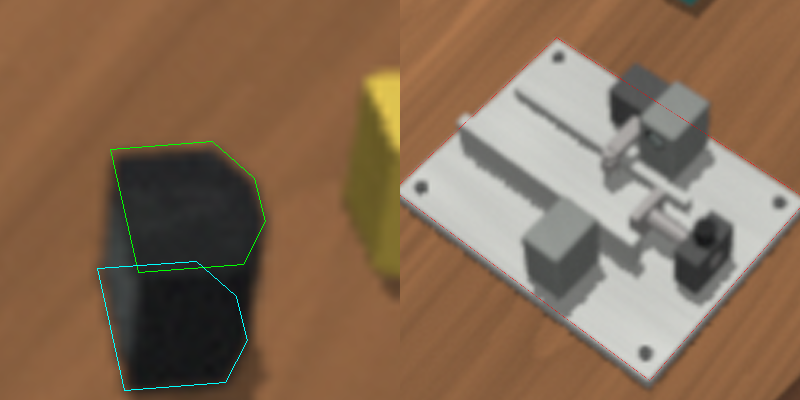

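```bash
python3 - <<'E'
from h import *
a=-.86;off=np.array([-np.sin(a),np.cos(a)])*-4
togo([607+off[0],221.5+off[1],44],a-np.pi/2)
E
```

```text
at [606.1 213.6 199.5] 2a -2.4862 t 1.825 F [-0.75 -0.37  0.19] w 85.0 -> shift m [-0.0019  0.0055  0.1555] turn -3.1731309115847988 tilt [-0.0017 -0.0019 -1.    ]
```

Go down part-way first with a look before the final descent.

>>> jog_arm --pt "-0.002 0.0055 0.03 -3.2" --pt "-0.002 0.0055 0.06 -3.2" --pt "-0.002 0.0055 0.09 -3.2" --pt "-0.002 0.0055 0.09 -3.2" --hand 1

```text
clock: 2.33
position: [602.3, 218.4, 106.8]
ee_rot: [-0.349, 0.937, -0.001, -0.004]
contact_force: [-1.0, -0.4, 0.9]
gripper_width: 85.3
```

```bash
python3 - <<'E'
from h import *
a=-.86;off=np.array([-np.sin(a),np.cos(a)])*-4
togo([607+off[0],221.5+off[1],44],a-np.pi/2)
s=read_state();im=get_image('wrist')[:,:,::-1].copy()
C=cam('wrist',s)
L=np.array([[28,-23,60],[-28,-23,60],[-28,12,60],[-10,23,60],[10,23,60],[28,12,60]],float)
P=L@R.from_euler('z',a).as_matrix().T+[607,221.5,0]
cv2.imwrite('pics/w2.png',im)
im=cv2.convertScaleAbs(im,alpha=2)
cv2.polylines(im,[proj(C,P).astype(int).reshape(-1,1,2)],True,(0,255,0),1)
cv2.polylines(im,[proj(C,P+[0,0,-60]).astype(int).reshape(-1,1,2)],True,(255,255,0),1)
cv2.imwrite('pics/w2o.png',cv2.resize(im,(768,576)))
E
```

```text
at [602.3 218.4 106.8] 2a -2.4285 t 2.325 F [-0.98 -0.39  0.89] w 85.3 -> shift m [-0.0021 -0.0008  0.0628] turn 0.13025246466979862 tilt [-0.0071 -0.005  -1.    ]
```

View pics/w2o.png

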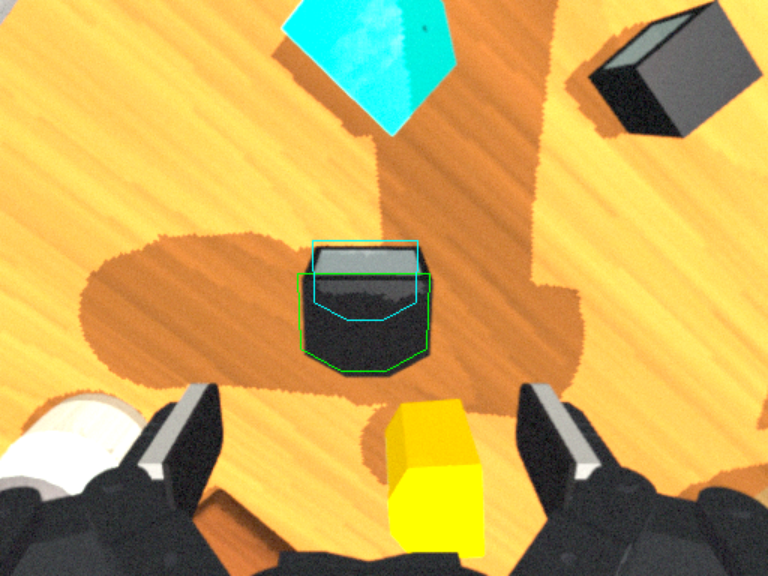

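>>> jog_arm --pt "-0.003 -0.0005 0.02 0" --pt "-0.003 -0.0005 0.045 0" --pt "-0.003 -0.0005 0.062 0" --pt "-0.003 -0.0005 0.062 0"

```text
clock: 2.88
position: [605.5, 220.0, 45.5]
ee_rot: [-0.349, 0.937, -0.001, -0.003]
contact_force: [-0.8, 0.3, 1.6]
gripper_width: 85.3
```

```bash
python3 - <<'E'
from h import *
a=-.86;off=np.array([-np.sin(a),np.cos(a)])*-4
togo([607+off[0],221.5+off[1],44],a-np.pi/2)
im=get_image('wrist')[:,:,::-1].copy()
cv2.imwrite('pics/w3.png',cv2.convertScaleAbs(im,alpha=2))
E
```

```text
at [605.5 220.   45.5] 2a -2.4282 t 2.875 F [-0.77  0.3   1.55] w 85.3 -> shift m [0.0019 0.0002 0.0015] turn 0.1470446366393989 tilt [-0.0055 -0.0048 -1.    ]
```

View pics/w3.png

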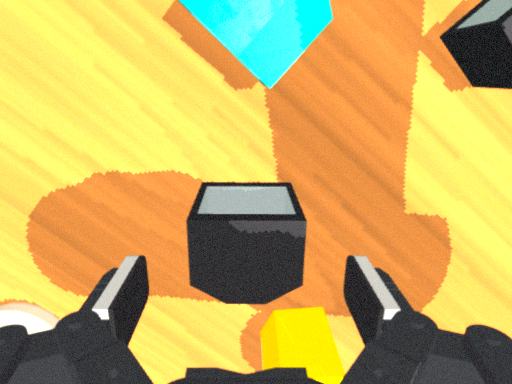

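```bash
python3 - <<'E'
from h import *
s=read_state();C=cam('wrist',s)
T=R.from_quat(s['ee_rot']).as_matrix()
for uv in [(188,223),(305,222),(189,262),(225,300),(270,303),(303,283)]:
    X=ray(C,[uv],60)[0];print(uv,(T.T@(X-s['position'])).round(1))
for z in (-13,-2,4): print(z,proj(C,[s['position']+T@np.array(v) for v in [(11,-42,z),(-11,-42,z),(11,42,z),(-11,42,z)]]).round(0).tolist())
E
```

```text
(188, 223) [ 16.2 -25.8 -13.1]
(305, 222) [ 16.7  29.  -13.2]
(189, 262) [ -4.6 -26.4 -13.3]
(225, 300) [-26.4  -9.3 -13.4]
(270, 303) [-28.2  13.6 -13.4]
(303, 283) [-16.4  29.8 -13.4]
-13 [[154.0, 233.0], [158.0, 273.0], [332.0, 233.0], [328.0, 273.0]]
-2 [[160.0, 223.0], [163.0, 262.0], [327.0, 223.0], [323.0, 262.0]]
4 [[163.0, 218.0], [166.0, 256.0], [324.0, 218.0], [321.0, 256.0]]
```

```bash
python3 - <<'E'
from h import *
s=read_state()
T=R.from_quat(s['ee_rot']).as_matrix()
for n in('scene','top'):
    im=get_image(n)[:,:,::-1].copy();C=cam(n)
    k=5;u=proj(C,[s['position']])[0]
    b=cv2.resize(im,None,fx=k,fy=k,interpolation=cv2.INTER_CUBIC);b=cv2.convertScaleAbs(b,alpha=1.8)
    for y in(-42.5,42.5):
        q=proj(C,[s['position']+T@np.array(v) for v in[(11,y,4),(-11,y,4),(-11,y,-20),(11,y,-20)]])
        cv2.polylines(b,[(q*k+2).astype(int).reshape(-1,1,2)],True,(0,255,0),1)
    cx,cy=(u*k).astype(int);y0=max(cy-300,0);x0=max(cx-300,0)
    cv2.imwrite(f'pics/g_{n}.png',b[y0:y0+560,x0:x0+600])
E
```

```text
(no output)
```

View pics/g_scene.png

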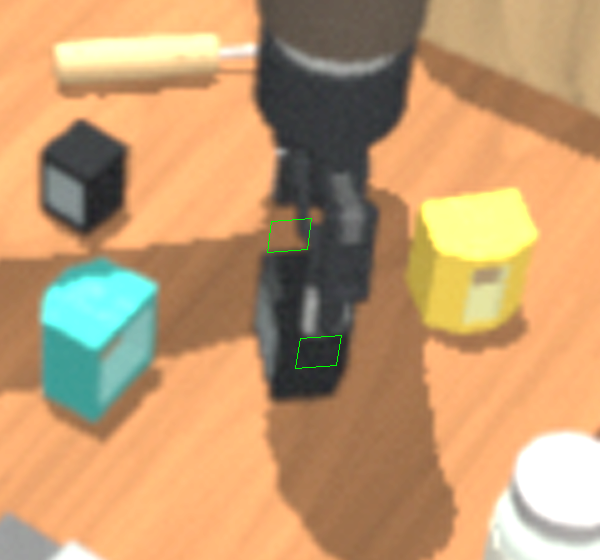

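View pics/g_top.png

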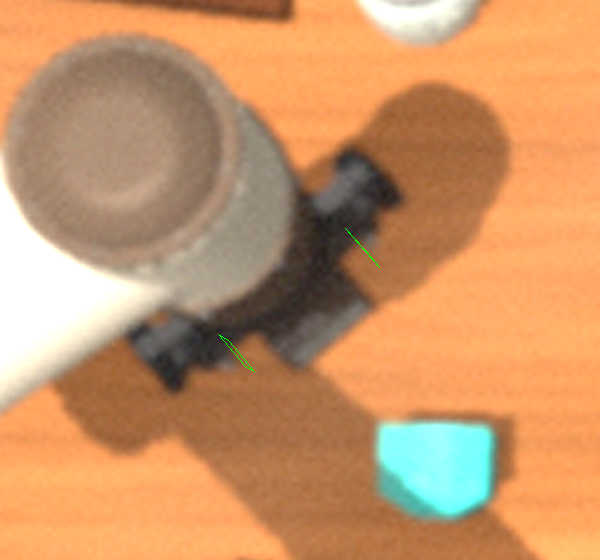

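>>> jog_arm --pt "0 0 0.009 0" --pt "0 0 0.018 0" --pt "0 0 0.018 0"

```text
clock: 3.4
position: [606.3, 220.3, 28.8]
ee_rot: [-0.349, 0.937, -0.001, -0.002]
contact_force: [-0.3, 0.0, -0.2]
gripper_width: 85.3
```

```bash
cat > gv.py <<'E'
from h import *
import sys
s=read_state();tag=sys.argv[1]
T=R.from_quat(s['ee_rot']).as_matrix();print(s['position'],s['contact_force'],s['gripper_width'])
im=get_image('wrist')[:,:,::-1];a=cv2.convertScaleAbs(im,alpha=1.8)
im=get_image('scene')[:,:,::-1].copy();C=cam('scene')
k=4;u=proj(C,[s['position']])[0]
b=cv2.resize(im,None,fx=k,fy=k,interpolation=cv2.INTER_CUBIC);b=cv2.convertScaleAbs(b,alpha=1.8)
cx,cy=(u*k).astype(int);y0=max(cy-200,0);x0=max(cx-140,0)
b=b[y0:y0+384,x0:x0+288]
cv2.imwrite(f'pics/{tag}.png',np.hstack([a,b]))
E
python3 gv.py v4
```

```text
[606.26166643 220.30352348  28.80852353] [-0.33486803  0.01178623 -0.20117845] 85.25884888394928
```

View pics/v4.png

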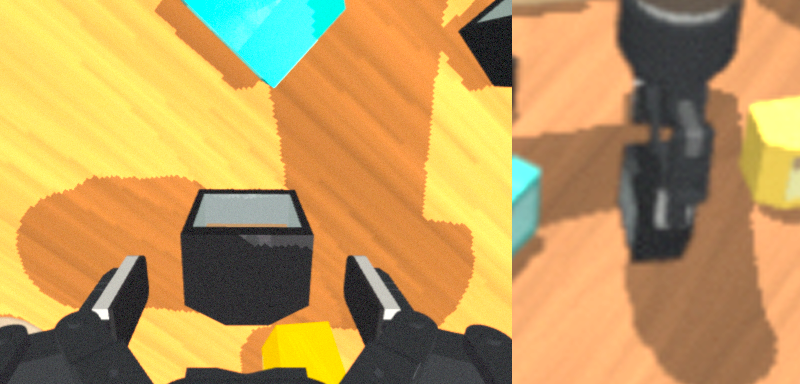

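>>> jog_arm --pt "0 0 0.008 0" --pt "0 0 0.009 0" --pt "0 0 0.009 0"

```text
clock: 3.88
position: [606.9, 220.6, 20.6]
ee_rot: [-0.349, 0.937, -0.001, -0.001]
contact_force: [0.8, -0.2, 0.1]
gripper_width: 85.4
```

>>> jog_arm --pt "0 0 0 0" --pt "0 0 0 0" --pt "0 0 0 0" --hand 0.45

```text
clock: 4.25
position: [607.0, 220.6, 20.7]
ee_rot: [-0.349, 0.937, -0.001, -0.001]
contact_force: [0.6, 0.5, 0.1]
gripper_width: 62.0
```

```bash
python3 gv.py v5
```

```text
[606.9567451  220.62250037  20.67415589] [0.55934803 0.53985318 0.05361812] 61.96780019010282
```

View pics/v5.png

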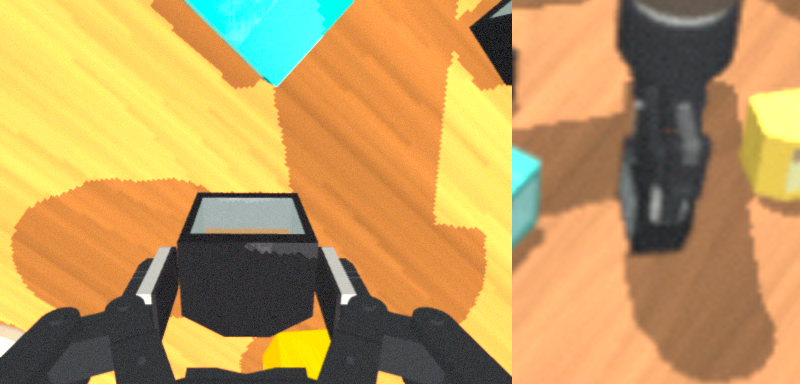

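>>> jog_arm --pt "0 0 0.003 0" --pt "0 0 0.005 0"

```text
clock: 4.6
position: [606.8, 220.5, 15.3]
ee_rot: [-0.349, 0.937, -0.001, -0.001]
contact_force: [0.1, 0.1, 0.4]
gripper_width: 61.9
```

>>> jog_arm --pt "0 0 0.002 0" --pt "0 0 0.003 0"

```text
clock: 4.85
position: [606.7, 220.4, 12.0]
ee_rot: [-0.349, 0.937, -0.001, -0.002]
contact_force: [0.7, -0.3, 0.0]
gripper_width: 61.8
```

```bash
python3 gv.py v6
```

```text
[606.65992839 220.44423747  12.01573401] [ 0.71542178 -0.29936862  0.0274451 ] 61.774482155912025
```

View pics/v6.png

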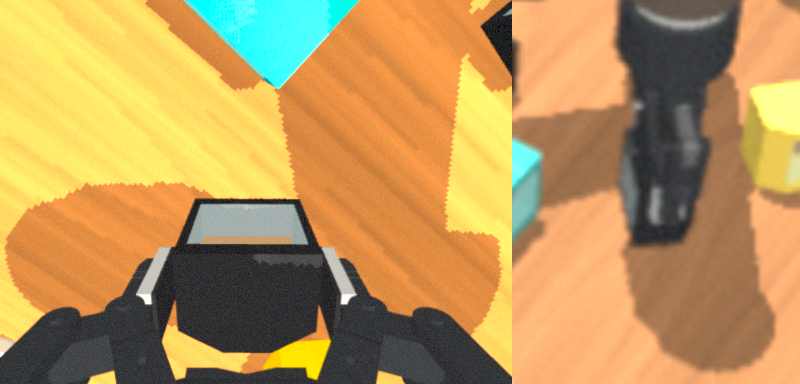

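>>> jog_arm --pt "0 0 0.002 0" --pt "0 0 0.002 0" --pt "0 0 0.002 0" --pt "0 0 0.002 0" --hand -1

```text
clock: 5.45
position: [607.5, 220.9, 12.0]
ee_rot: [-0.35, 0.937, -0.001, -0.001]
contact_force: [-1.3, -0.1, 6.2]
gripper_width: 55.1
```

```bash
python3 gv.py v7
```

```text
[607.48841121 220.8617359   11.97458235] [-1.32576408 -0.11896371  6.16424532] 55.11674953965239
```

View pics/v7.png

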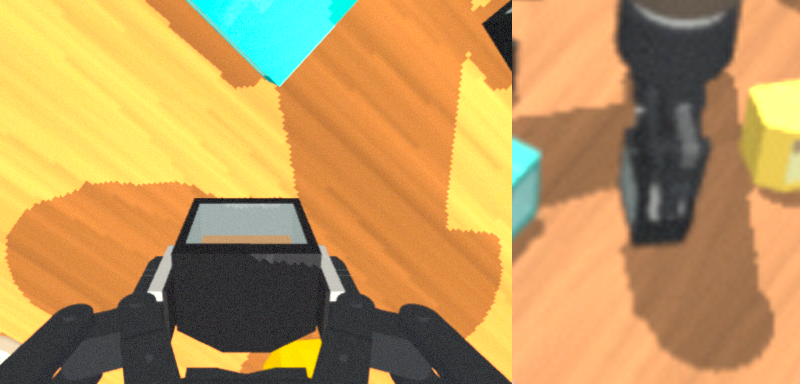

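>>> jog_arm --pt "0 0 -0.01 0" --pt "0 0 -0.03 0" --pt "0 0 -0.06 0" --pt "0 0 -0.09 0" --pt "0 0 -0.09 0"

```text
clock: 6.18
position: [609.1, 222.0, 105.0]
ee_rot: [-0.35, 0.937, -0.001, 0.003]
contact_force: [0.2, 0.2, -2.1]
gripper_width: 55.2
```

```bash
python3 gv.py v8; python3 -c "
from h import *
im=get_image('scene')[:,:,::-1];cv2.imwrite('pics/s8.png',cv2.convertScaleAbs(cv2.resize(im[90:240,250:400],(750,600)[::-1] and (600,600),interpolation=cv2.INTER_CUBIC),alpha=2.2))"
```

```text
[609.06772311 221.99732747 105.04244047] [ 0.18098586  0.18143261 -2.14718951] 55.192900903316364
```

View pics/v8.png

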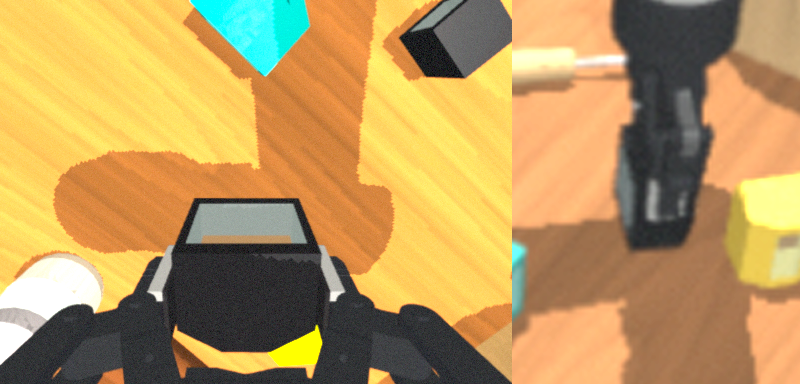

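View pics/s8.png

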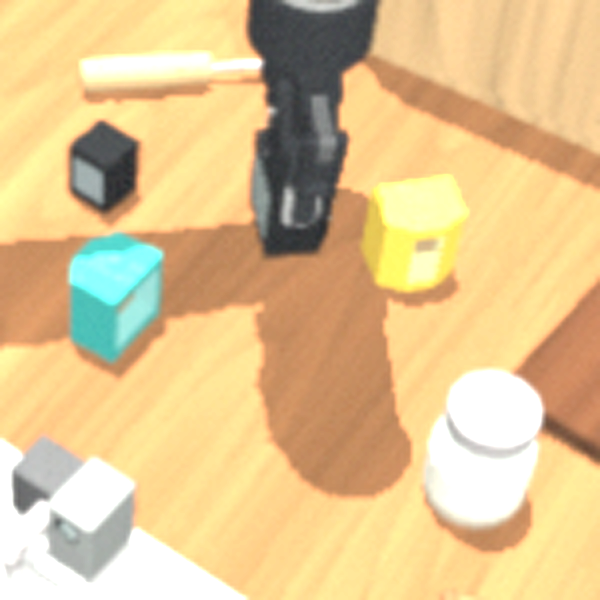

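```bash
python3 - <<'E'
from h import *
from scipy.optimize import least_squares
a=cv2.imread('pics/v8.png')[:, :512]
cv2.imwrite('pics/v8z.png',cv2.resize(a[185:360,140:350],None,fx=3.4,fy=3.4,interpolation=cv2.INTER_CUBIC))
E
```

```text
(no output)
```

View pics/v8z.png

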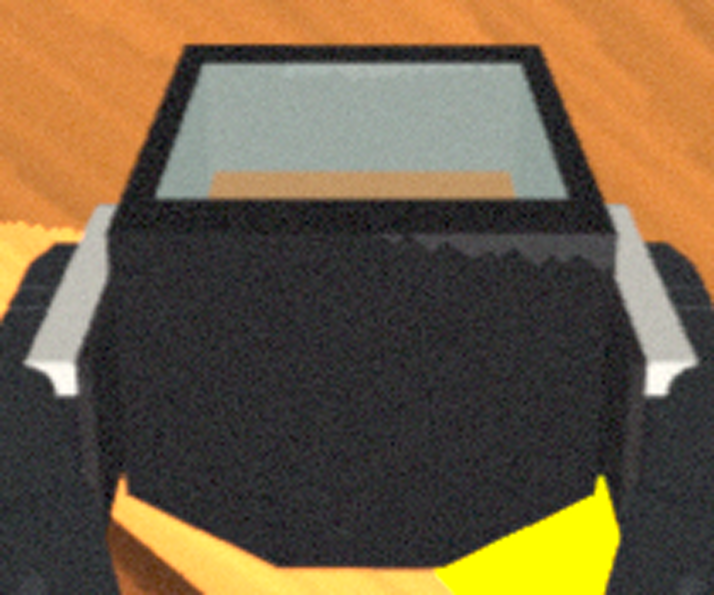

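```bash
python3 - <<'E'
from h import *
from scipy.optimize import least_squares
s=read_state();C=cam('wrist',s);T=R.from_quat(s['ee_rot']).as_matrix()
f=lambda p:np.array([140+p[0]/3.4-.35,185+p[1]/3.4-.35])
px=np.array([f(p) for p in [(185,45),(540,45),(110,236),(613,237),(278,567),(436,567),(602,488),(122,488)]])
L=np.array([[28,-23,0],[-28,-23,0],[28,-23,60],[-28,-23,60],[10,23,60],[-10,23,60],[-28,12,60],[28,12,60]],float)
B=np.array([[0,-1,0],[-1,0,0],[0,0,-1]]).T
B=np.array([[0.,-1,0],[-1,0,0],[0,0,-1]]) # tool = B@cell
def tf(p): return (R.from_rotvec(p[3:]).as_matrix()@B@L.T).T+p[:3]
r=least_squares(lambda p:(proj(C,tf(p)@T.T+s['position'])-px).ravel(),[-5,0,12,0,0,0]);print(r.x.round(3),r.fun.reshape(-1,2).round(1))
r=least_squares(lambda p:(proj(C,tf(np.r_[p,0,0,0])@T.T+s['position'])-px).ravel(),[-5,0,12]);print(r.x.round(3),r.fun.reshape(-1,2).round(1))
E
```

```text
[-4.0350e+00  1.3660e+00  1.3752e+01 -1.0000e-03  4.0000e-03  4.0000e-03] [[ 0.2 -0.4]
 [-0.5 -0. ]
 [-0.8 -0.9]
 [ 0.6 -0.6]
 [ 0.1 -0.5]
 [ 1.5 -0.3]
 [-2.4  1.7]
 [ 1.3  1.1]]
[-4.184  1.304 13.719] [[-0.  -0. ]
 [-0.8  0. ]
 [-1.  -0.8]
 [ 0.4 -1.1]
 [ 0.3 -0.4]
 [ 1.8 -0.3]
 [-2.2  1.4]
 [ 1.4  1.3]]
```

```bash
cat >> h.py <<'E'
G=np.array([591.45,-83.16]);GY=-0.0711
def g2w(x,y): c,s=np.cos(GY),np.sin(GY);return np.array([G[0]+c*x-s*y,G[1]+s*x+c*y])
def w2g(p): d=np.asarray(p)[:2]-G;c,s=np.cos(GY),np.sin(GY);return np.array([c*d[0]+s*d[1],-s*d[0]+c*d[1]])
def tcp_for_cell(gx,gy,off=(-4.1,1.3)):
    a=GY-np.pi/2;tx=np.array([np.cos(a),np.sin(a)]);ty=np.array([np.sin(a),-np.cos(a)])
    return g2w(gx,gy)-tx*off[0]-ty*off[1],a
E
python3 -c "
from h import *
p,a=tcp_for_cell(-70,3);print(p,a);togo([*p,140],a)"
```

```text
[522.8454292  -79.37676519] -1.6418963267948965
at [606.4 220.6 100.6] 2a -2.4276 t 6.325 F [-1.23  0.11 -1.44] w 55.1 -> shift m [ 0.2598 -0.172  -0.0381] turn -45.019540093752305 tilt [-0.0027 -0.0035 -1.    ]
```

>>> jog_arm --pt "0.01 -0.006 -0.03 -2" --pt "0.05 -0.033 -0.04 -10" --pt "0.09 -0.06 -0.04 -18" --pt "0.13 -0.086 -0.04 -26" --pt "0.17 -0.112 -0.04 -34" --pt "0.21 -0.139 -0.04 -42" --pt "0.245 -0.162 -0.04 -45" --pt "0.26 -0.172 -0.04 -45" --pt "0.26 -0.172 -0.04 -45"

```text
clock: 7.45
position: [522.0, -80.2, 141.1]
ee_rot: [-0.681, 0.733, 0.0, -0.003]
contact_force: [0.3, 0.4, -0.5]
gripper_width: 54.8
```

```bash
python3 - <<'E'
from h import *
p,a=tcp_for_cell(-70,3);togo([*p,140],a)
import pickle
s=read_state();pickle.dump(s,open('w9.pkl','wb'));im=get_image('wrist')[:,:,::-1].copy();C=cam('wrist',s)
cv2.imwrite('pics/w9.png',im)
for pts,col in (([(125,95,14),(125,-95,14),(-125,-95,14),(-125,95,14)],(0,0,255)),([(-112,-23,48),(60,-23,48),(60,-33,48),(-112,-33,48)],(0,255,0)),([(3,-41,72),(37,-41,72),(37,-87,72),(3,-87,72)],(255,0,0)),([(-112,29,26),(60,29,26)],(255,255,0))):
    q=proj(C,[(*g2w(x,y),z) for x,y,z in pts]);cv2.polylines(im,[q.astype(int).reshape(-1,1,2)],True,col,1)
cv2.imwrite('pics/w9o.png',cv2.resize(im,(768,576)))
E
```

```text
at [522.  -80.2 141.1] 2a -1.6447 t 7.45 F [ 0.26  0.37 -0.52] w 54.8 -> shift m [-0.0009 -0.0007  0.0011] turn -0.15963723894006607 tilt [-0.0043 -0.0035 -1.    ]
```

View pics/w9o.png

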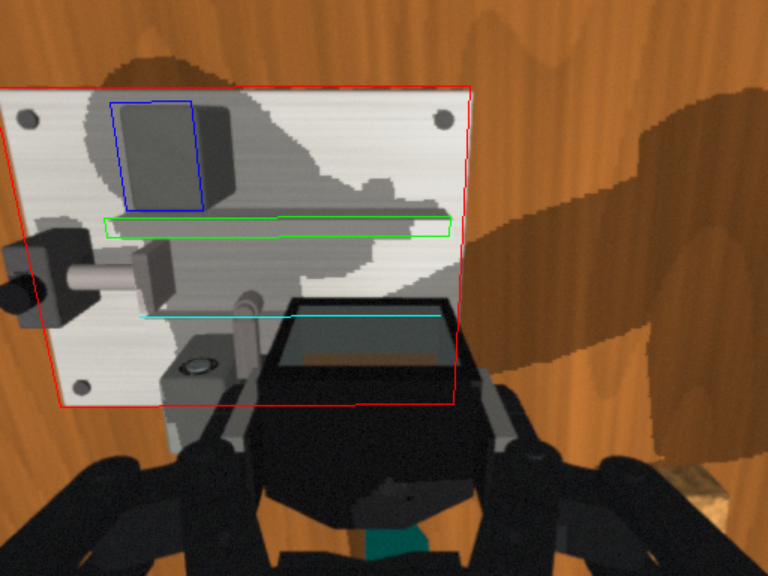

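>>> jog_arm --pt "-0.001 -0.001 0.03 0" --pt "-0.001 -0.001 0.06 0" --pt "-0.001 -0.001 0.076 0" --pt "-0.001 -0.001 0.076 0"

```text
clock: 8.0
position: [522.8, -77.8, 63.7]
ee_rot: [-0.682, 0.732, 0.001, -0.004]
contact_force: [-0.8, 0.5, -2.3]
gripper_width: 54.8
```

```bash
cat > ov.py <<'E'
from h import *
import sys
s=read_state();im=get_image('wrist')[:,:,::-1].copy();C=cam('wrist',s)
cv2.imwrite(f'pics/{sys.argv[1]}r.png',im)
for pts,col in (([(125,95,14),(125,-95,14),(-125,-95,14),(-125,95,14)],(0,0,255)),([(-112,-23,48),(60,-23,48),(60,-33,48),(-112,-33,48)],(0,255,0)),([(-112,29,26),(60,29,26)],(255,255,0))):
    q=proj(C,[(*g2w(x,y),z) for x,y,z in pts]);cv2.polylines(im,[q.astype(int).reshape(-1,1,2)],True,col,1)
cv2.imwrite(f'pics/{sys.argv[1]}.png',cv2.resize(cv2.convertScaleAbs(im,alpha=1.5),(768,576)))
E
python3 -c "
from h import *
p,a=tcp_for_cell(-70,3);togo([*p,27],a)"; python3 ov.py w10
```

```text
at [522.8 -77.8  63.7] 2a -1.6419 t 8.0 F [-0.77  0.49 -2.34] w 54.8 -> shift m [ 0.0014 -0.0004  0.0367] turn -0.0018478251963374849 tilt [-0.0071 -0.0039 -1.    ]
```

View pics/w10.png

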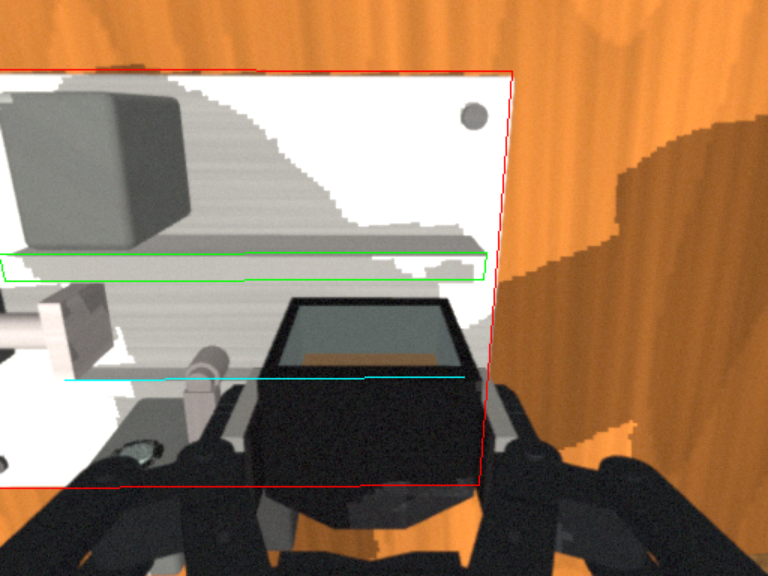

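>>> jog_arm --pt "0.001 0 0.015 0" --pt "0.001 0 0.03 0" --pt "0.001 0 0.034 0" --pt "0.001 0 0.035 0"

```text
clock: 8.55
position: [523.4, -79.1, 29.5]
ee_rot: [-0.682, 0.732, 0.0, -0.003]
contact_force: [0.7, 0.5, -2.0]
gripper_width: 54.8
```

```bash
python3 -c "
from h import *
p,a=tcp_for_cell(-70,3);togo([*p,26],a)"; python3 ov.py w11
```

```text
at [523.4 -79.1  29.5] 2a -1.6418 t 8.55 F [ 0.74  0.48 -2.05] w 54.8 -> shift m [0.0003 0.0005 0.0035] turn 0.005812899249882983 tilt [-0.0052 -0.004  -1.    ]
```

View pics/w11.png

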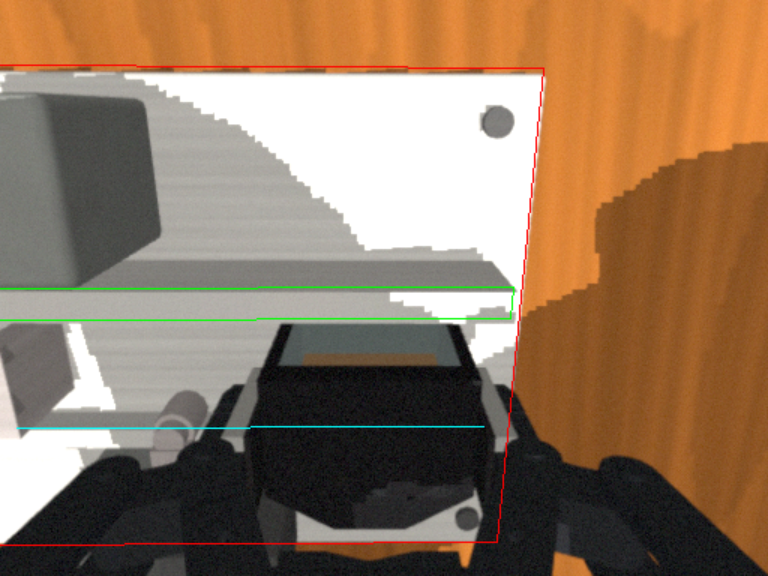

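>>> jog_arm --pt "0 0 0.002 0" --pt "0 0 0.003 0" --pt "0 0 0.003 0"

```text
clock: 8.98
position: [523.6, -79.1, 26.8]
ee_rot: [-0.682, 0.732, 0.0, -0.003]
contact_force: [-0.4, -0.3, -1.2]
gripper_width: 55.1
```

>>> jog_arm --pt "0 0 0.001 0" --pt "0 0 0.001 0"

```text
clock: 9.22
position: [523.8, -79.1, 26.1]
ee_rot: [-0.682, 0.732, -0.0, -0.003]
contact_force: [-0.2, 0.5, -0.0]
gripper_width: 54.8
```

>>> jog_arm --pt "0 0 0.001 0" --pt "0 0 0.001 0"

```text
clock: 9.48
position: [523.8, -79.1, 26.1]
ee_rot: [-0.682, 0.732, -0.0, -0.003]
contact_force: [-2.3, 0.3, 6.8]
gripper_width: 55.2
```

On the floor (weight gone, +6.8 N). Release.

>>> jog_arm --pt "0 0 0 0" --pt "0 0 0 0" --pt "0 0 0 0" --hand 0.55

```text
clock: 9.85
position: [523.9, -79.1, 26.0]
ee_rot: [-0.682, 0.732, -0.0, -0.003]
contact_force: [-0.2, -0.2, -0.3]
gripper_width: 66.1
```

>>> jog_arm --pt "0 0 -0.01 0" --pt "0 0 -0.03 0" --pt "0 0 -0.06 0" --pt "0 0 -0.09 0" --pt "0 0 -0.12 0" --pt "0 0 -0.12 0"

```text
clock: 10.6
position: [526.2, -78.5, 149.2]
ee_rot: [-0.682, 0.731, -0.002, -0.0]
contact_force: [-1.0, 0.4, -0.6]
gripper_width: 66.3
```

```bash
python3 -c "
from h import *
p,a=tcp_for_cell(-70,3);togo([*p,26],a)"; python3 ov.py w12;python3 -c "
from h import *
im=get_image('scene')[:,:,::-1];cv2.imwrite('pics/s12.png',cv2.convertScaleAbs(cv2.resize(im[150:300,170:320],(600,600),interpolation=cv2.INTER_CUBIC),alpha=1.5))"
```

```text
at [526.2 -78.5 149.2] 2a -1.6409 t 10.6 F [-0.99  0.35 -0.55] w 66.3 -> shift m [0.0007 0.0037 0.1232] turn 0.057022881710037596 tilt [ 0.0031 -0.0036 -1.    ]
```

View pics/w12.png

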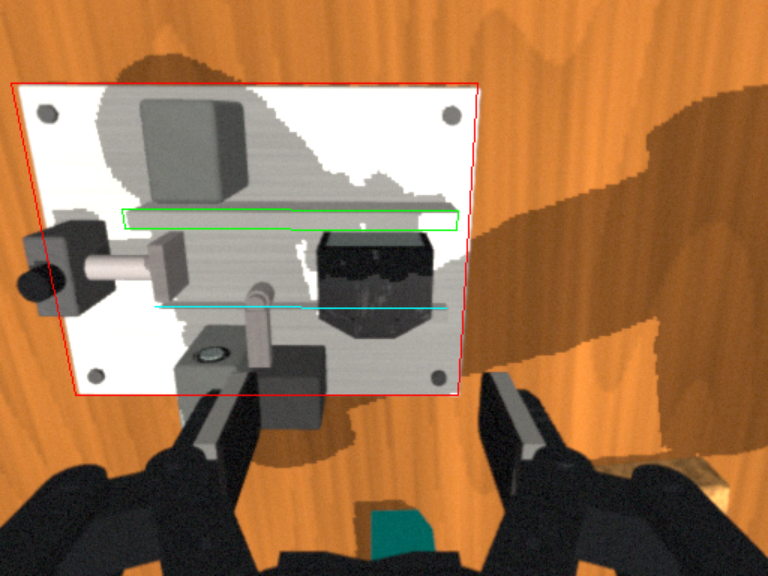

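View pics/s12.png

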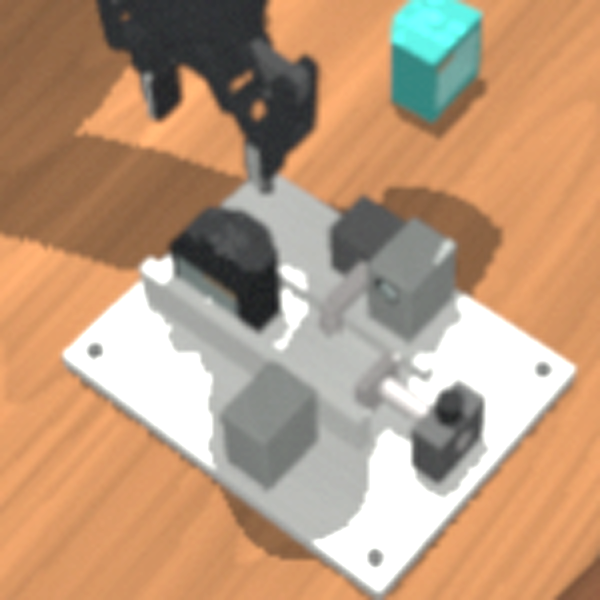

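```bash
python3 -c "
from h import *
s=read_state();C=cam('scene');T=R.from_quat(s['ee_rot']).as_matrix()
for z in (40,20,10,0,-10,-20,-30): print(z,[((proj(C,[s['position']+T@np.array([x,y,z])])[0]-[170,150])*4).round(0).tolist() for x,y in((11,-33),(-11,-33),(11,33),(-11,33))])
"
```

```text
40 [[251.0, 252.0], [276.0, 228.0], [166.0, 195.0], [191.0, 172.0]]
20 [[249.0, 232.0], [275.0, 207.0], [163.0, 174.0], [189.0, 150.0]]
10 [[248.0, 221.0], [274.0, 197.0], [161.0, 163.0], [187.0, 140.0]]
0 [[247.0, 210.0], [273.0, 186.0], [160.0, 152.0], [186.0, 129.0]]
-10 [[246.0, 199.0], [273.0, 175.0], [158.0, 141.0], [185.0, 117.0]]
-20 [[245.0, 188.0], [272.0, 164.0], [157.0, 130.0], [183.0, 106.0]]
-30 [[244.0, 177.0], [271.0, 152.0], [155.0, 118.0], [182.0, 95.0]]
```

>>> jog_arm --pt "0 0.03 0 -9" --pt "0 0.05 0 -18" --pt "0 0.05 0 -27" --pt "0 0.05 0 -36" --pt "0 0.05 0 -45" --pt "0 0.05 0 -54" --pt "0 0.05 0 -63" --pt "0 0.05 0 -72" --pt "0 0.05 0 -81" --pt "0 0.05 0 -90" --hand -1

```text
clock: 11.95
position: [473.2, -75.1, 145.0]
ee_rot: [0.999, -0.033, -0.003, 0.002]
contact_force: [-0.1, -0.6, -0.2]
gripper_width: -0.1
```

```bash
python3 gv.py v13; python3 ov.py w13;python3 -c "
from h import *
im=get_image('scene')[:,:,::-1];cv2.imwrite('pics/s13.png',cv2.convertScaleAbs(cv2.resize(im[120:270,150:300],(600,600),interpolation=cv2.INTER_CUBIC),alpha=2.2))
togo([500,-80,140],GY+np.pi)"
```

```text
[473.17260834 -75.10846516 144.99194754] [-0.07288389 -0.57923396 -0.20454195] -0.09989144425820179
at [473.6 -75.1 145.5] 2a -0.0735 t 12.15 F [-0.68 -0.15  0.7 ] w -0.1 -> shift m [0.0268 0.0029 0.0054] turn 179.85997316149857 tilt [-0.0052 -0.0038 -1.    ]
```

View pics/w13.png

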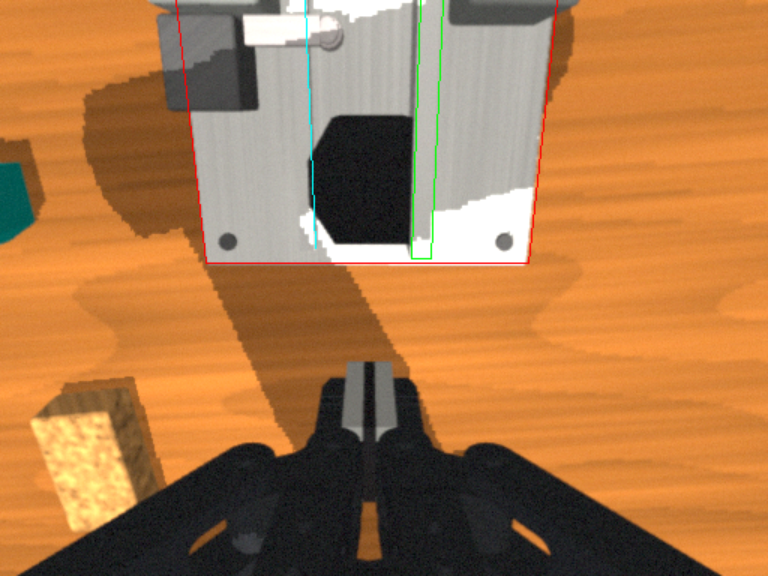

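View pics/s13.png

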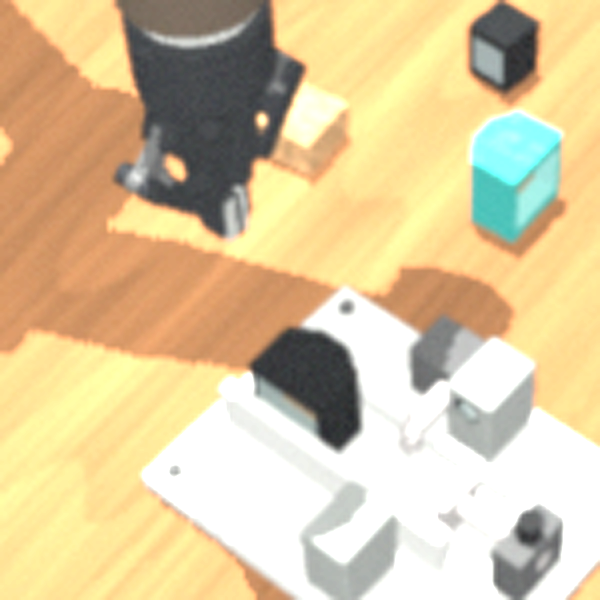

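```bash
python3 -c "
from h import *
s=read_state();C=cam('wrist',s);T=R.from_quat(s['ee_rot']).as_matrix();S=cam('scene')
for z in range(20,-81,-10): print(z,[(proj(C,[s['position']+T@np.array([x,y,z])])[0]*1.5).round(0).tolist() for x,y in((11,-10),(11,10),(-11,10),(15,10),(15,40))],((proj(S,[s['position']+T@np.array([11,0,z])])[0]-[150,120])*4).round(0))
"
```

```text
20 [[343.0, 306.0], [397.0, 305.0], [396.0, 358.0], [397.0, 295.0], [477.0, 295.0]] [248. 277.]
10 [[342.0, 316.0], [398.0, 316.0], [397.0, 371.0], [398.0, 305.0], [483.0, 305.0]] [246. 267.]
0 [[341.0, 327.0], [400.0, 327.0], [399.0, 384.0], [400.0, 316.0], [489.0, 316.0]] [245. 256.]
-10 [[339.0, 339.0], [402.0, 339.0], [400.0, 399.0], [402.0, 328.0], [496.0, 328.0]] [243. 244.]
-20 [[337.0, 354.0], [404.0, 354.0], [402.0, 416.0], [404.0, 341.0], [504.0, 341.0]] [241. 233.]
-30 [[335.0, 369.0], [406.0, 369.0], [404.0, 436.0], [406.0, 357.0], [513.0, 357.0]] [240. 222.]
-40 [[333.0, 388.0], [409.0, 388.0], [407.0, 457.0], [409.0, 374.0], [523.0, 374.0]] [238. 210.]
-50 [[331.0, 408.0], [412.0, 408.0], [409.0, 482.0], [412.0, 394.0], [535.0, 394.0]] [237. 198.]
-60 [[328.0, 433.0], [415.0, 432.0], [413.0, 510.0], [416.0, 417.0], [548.0, 417.0]] [235. 186.]
-70 [[324.0, 461.0], [419.0, 461.0], [416.0, 543.0], [420.0, 445.0], [564.0, 445.0]] [233. 174.]
-80 [[320.0, 495.0], [424.0, 495.0], [421.0, 582.0], [425.0, 477.0], [583.0, 477.0]] [232. 162.]
```

```bash
python3 -c "
from h import *
p=g2w(-142,-4);print(p);togo([*p,16],GY)"
```

```text
[449.52460829 -77.06219809]
at [473.6 -75.1 145.5] 2a -0.0735 t 12.15 F [-0.68 -0.15  0.7 ] w -0.1 -> shift m [-0.0232  0.0032  0.1296] turn -0.14002683850145464 tilt [-0.0052 -0.0038 -1.    ]
```

>>> jog_arm --pt "-0.023 0.003 0.03 0" --pt "-0.023 0.003 0.06 0" --pt "-0.023 0.003 0.09 0" --pt "-0.023 0.003 0.1 0" --pt "-0.023 0.003 0.1 0" --hand -1

```text
clock: 12.78
position: [449.8, -76.8, 45.3]
ee_rot: [0.999, -0.037, -0.003, 0.002]
contact_force: [1.3, 1.0, 1.1]
gripper_width: -0.1
```

```bash
python3 -c "
from h import *
p=g2w(-142,-4);print(p);togo([*p,16],GY)
im=get_image('scene')[:,:,::-1];cv2.imwrite('pics/s14.png',cv2.convertScaleAbs(cv2.resize(im[120:270,150:300],(600,600),interpolation=cv2.INTER_CUBIC),alpha=1.6))"
```

```text
[449.52460829 -77.06219809]
at [449.8 -76.8  45.3] 2a -0.0742 t 12.775 F [1.31 0.99 1.06] w -0.1 -> shift m [-0.0001  0.0001  0.0293] turn -0.1786568697005335 tilt [-0.0065 -0.0042 -1.    ]
```

View pics/s14.png

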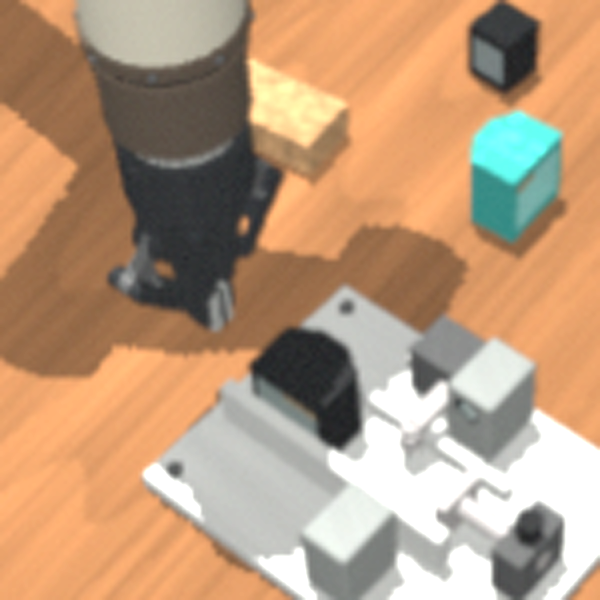

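>>> jog_arm --pt "0 0 0.015 0" --pt "0 0 0.023 0" --pt "0 0 0.027 0" --pt "0 0 0.027 0"

```text
clock: 13.32
position: [450.5, -76.8, 19.2]
ee_rot: [0.999, -0.037, -0.002, 0.002]
contact_force: [0.5, -0.3, -0.2]
gripper_width: 0.0
```

>>> jog_arm --pt "0 0 0.002 0" --pt "0 0 0.004 0" --pt "0 0 0.004 0"

```text
clock: 13.7
position: [450.4, -76.9, 15.1]
ee_rot: [0.999, -0.037, -0.002, 0.002]
contact_force: [0.2, -0.3, 0.1]
gripper_width: 0.3
```

>>> jog_arm --pt "0 0 0.002 0" --pt "0 0 0.004 0" --pt "0 0 0.005 0" --pt "0 0 0.005 0"

```text
clock: 14.2
position: [450.3, -76.9, 10.0]
ee_rot: [0.999, -0.037, -0.002, 0.002]
contact_force: [0.9, 0.0, 0.3]
gripper_width: -0.2
```

```bash
python3 -c "
from h import *
p=g2w(-113,-4);print(p);togo([*p,9],GY)
im=get_image('scene')[:,:,::-1];cv2.imwrite('pics/s15.png',cv2.convertScaleAbs(cv2.resize(im[170:270,150:250],(600,600),interpolation=cv2.INTER_CUBIC),alpha=1.6))"; python3 ov.py w15
```

```text
[478.45133862 -79.12236131]
at [450.3 -76.9  10. ] 2a -0.0739 t 14.2 F [0.9  0.03 0.28] w -0.2 -> shift m [0.0282 0.0001 0.0009] turn -0.16315056552209017 tilt [-0.0049 -0.0041 -1.    ]
```

View pics/s15.png

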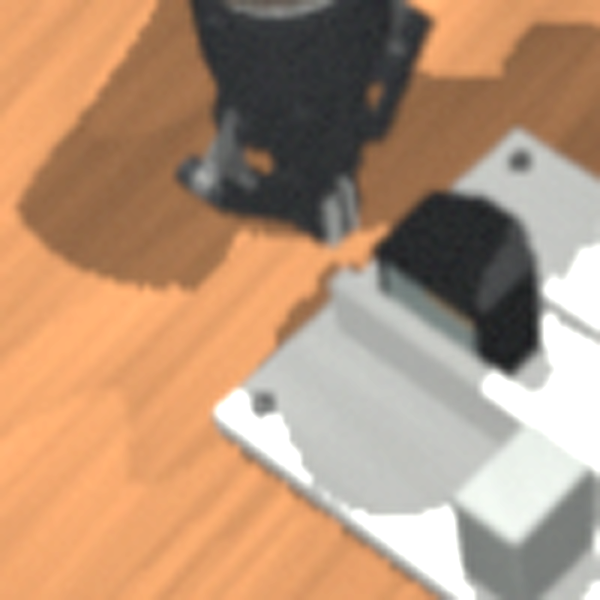

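View pics/w15.png

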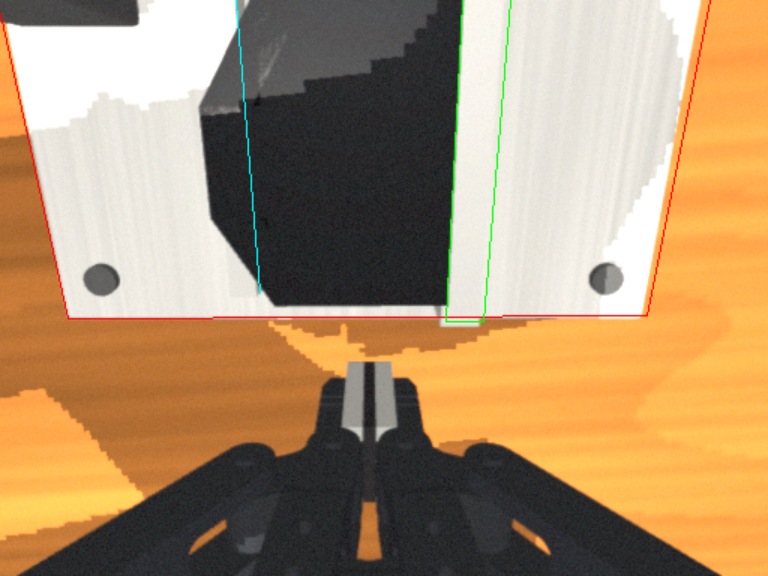

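>>> jog_arm --pt "0.008 0 0.001 0" --pt "0.016 0 0.001 0" --pt "0.024 0 0.001 0" --pt "0.026 0 0.001 0"

```text
clock: 14.8
position: [477.2, -78.8, 9.0]
ee_rot: [0.999, -0.037, -0.002, 0.002]
contact_force: [0.7, -0.6, -0.9]
gripper_width: 0.2
```

>>> jog_arm --pt "0.002 0 0 0" --pt "0.004 0 0 0" --pt "0.006 0 0 0" --pt "0.008 0 0 0"

```text
clock: 15.3
position: [484.5, -79.5, 8.8]
ee_rot: [0.999, -0.037, -0.003, 0.002]
contact_force: [-1.4, -0.1, 1.3]
gripper_width: -0.3
```

```bash
cat > pv.py <<'E'
from h import *
import sys
s=read_state();print('tcp g',w2g(s['position']).round(1),s['position'].round(1),'2a',2*np.arctan2(s['ee_rot'][1],s['ee_rot'][0]),'F',s['contact_force'].round(1),'t',s['clock'])
im=get_image('wrist')[:,:,::-1];a=cv2.convertScaleAbs(im,alpha=2)
im=get_image('scene')[:,:,::-1]
b=cv2.convertScaleAbs(cv2.resize(im[180:300,175:265],(288,384),interpolation=cv2.INTER_CUBIC),alpha=1.5)
cv2.imwrite(f'pics/{sys.argv[1]}.png',np.hstack([a,b]))
E
python3 pv.py p1
```

```text
tcp g [-107.   -4.] [484.5 -79.5   8.8] 2a -0.074237860901794 F [-1.4 -0.1  1.3] t 15.3
```

View pics/p1.png

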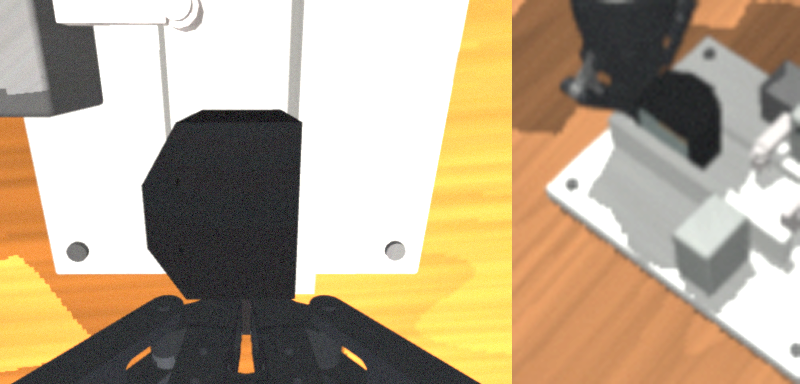

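>>> jog_arm --pt "0.002 0 0 0" --pt "0.004 0 0 0" --pt "0.006 0 0 0" --pt "0.008 0 0 0"

```text
clock: 15.9
position: [493.1, -80.1, 8.8]
ee_rot: [0.999, -0.037, -0.002, 0.002]
contact_force: [-1.1, -0.1, 1.4]
gripper_width: 0.2
```

```bash
cat >> pv.py <<'E'
C=cam('wrist',s)
im=cv2.resize(a,(768,576));
L=np.array([[28,-23],[-28,-23],[-28,12],[-10,23],[10,23],[28,12]],float)
cx=w2g(s['position'])[0]+float(sys.argv[2])+28;cy=float(sys.argv[3])
for z,col in((74,(0,255,0)),(14,(255,255,0))):
    q=proj(C,[(*g2w(x+cx,y+cy),z) for x,y in L])*1.5;cv2.polylines(im,[q.astype(int).reshape(-1,1,2)],True,col,1)
cv2.imwrite(f'pics/{sys.argv[1]}o.png',im)
E
python3 pv.py p2 11 2
```

```text
tcp g [-98.3  -3.9] [493.1 -80.1   8.8] 2a -0.07407722070330555 F [-1.1 -0.1  1.4] t 15.9
```

View pics/p2o.png

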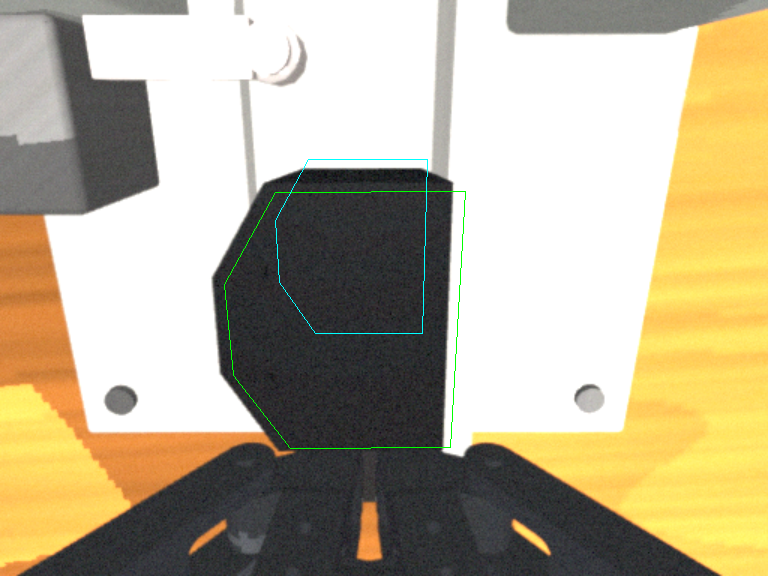

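View pics/p2.png

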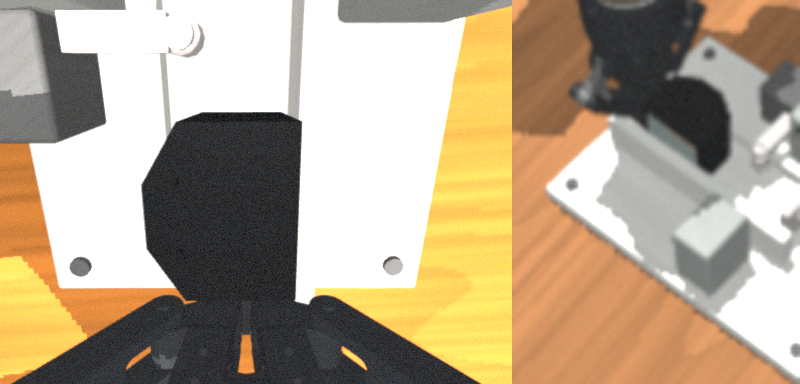

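```bash
python3 - <<'E'
from h import *
im=get_image('scene')[:,:,::-1];S=cam('scene')
k=8;b=cv2.convertScaleAbs(cv2.resize(im,None,fx=k,fy=k,interpolation=cv2.INTER_CUBIC),alpha=2.5)
L=np.array([[28,-23],[-28,-23],[-28,12],[-10,23],[10,23],[28,12]],float)
cx=-98.3+11+28;cy=5
for z,col in((74,(0,255,0)),(14,(255,255,0))):
    q=proj(S,[(*g2w(x+cx,y+cy),z) for x,y in L])*k+k/2;cv2.polylines(b,[q.astype(int).reshape(-1,1,2)],True,col,1)
c=q.mean(0).astype(int);cv2.imwrite('pics/s16.png',b[c[1]-380:c[1]+200,c[0]-380:c[0]+380])
E
```

View pics/s16.png

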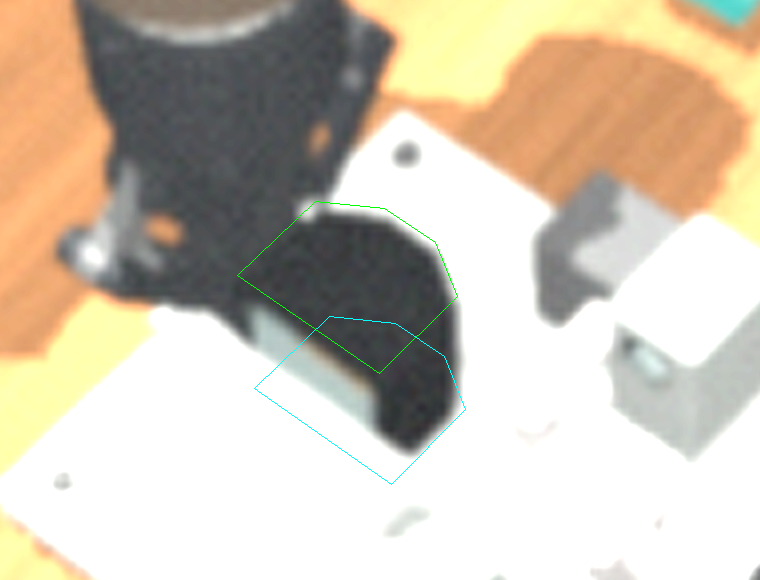

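>>> jog_arm --pt "-0.003 0 0 0" --pt "-0.006 0 0 0" --pt "-0.006 0 -0.008 0" --pt "-0.006 0 -0.008 0"

```text
clock: 16.55
position: [488.3, -79.4, 17.9]
ee_rot: [0.999, -0.037, -0.001, 0.002]
contact_force: [0.0, 0.2, 0.4]
gripper_width: 0.0
```

```bash
python3 pv.py p3 15 4
```

```text
tcp g [-103.1   -3.6] [488.3 -79.4  17.9] 2a -0.0737343123811424 F [0.  0.2 0.4] t 16.55
```

View pics/p3o.png

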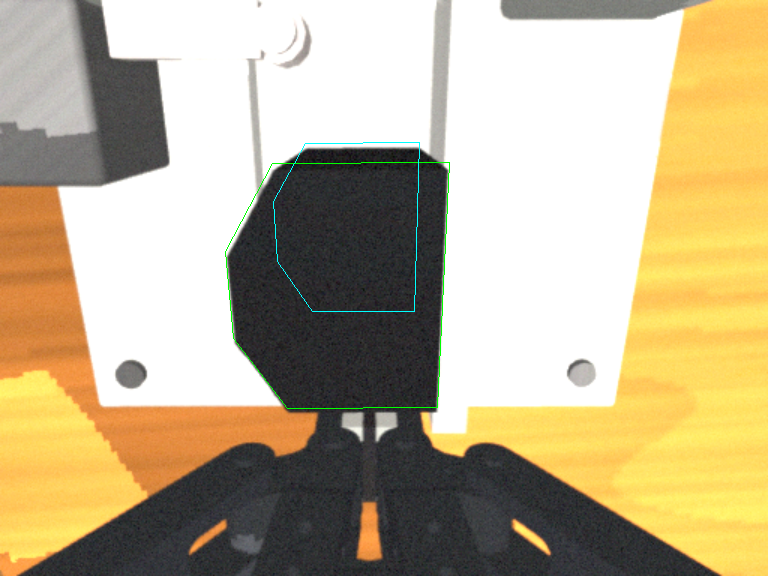

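>>> jog_arm --pt "0.003 0 0 0" --pt "0.006 0 0 0" --pt "0.009 0 0 0" --pt "0.012 0 0 0" --pt "0.015 0 0 0"

```text
clock: 17.27
position: [502.8, -80.6, 17.1]
ee_rot: [0.999, -0.037, -0.002, 0.002]
contact_force: [-1.7, 0.4, 0.3]
gripper_width: 0.2
```

```bash
python3 pv.py p4 11 4
```

```text
tcp g [-88.6  -3.8] [502.8 -80.6  17.1] 2a -0.07407114583384937 F [-1.7  0.4  0.3] t 17.275
```

View pics/p4o.png

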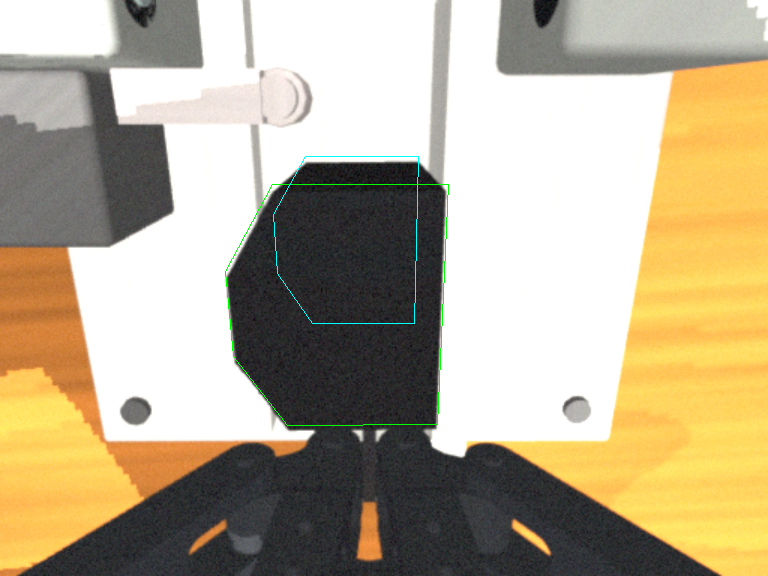

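>>> jog_arm --pt "0.003 0 0 0" --pt "0.006 0 0 0" --pt "0.009 0 0 0" --pt "0.012 0 0 0" --pt "0.015 0 0 0"

```text
clock: 18.0
position: [515.0, -82.1, 16.9]
ee_rot: [0.999, -0.037, -0.005, 0.002]
contact_force: [-11.4, 0.9, 11.0]
gripper_width: -0.1
```

>>> jog_arm --pt "0.002 0 0 0" --pt "0.004 0 0 0" --pt "0.006 0 0 0" --pt "0.008 0 0 0"

```text
clock: 18.5
position: [515.2, -83.6, 17.0]
ee_rot: [0.999, -0.038, -0.013, 0.003]
contact_force: [-19.6, 0.9, 19.5]
gripper_width: -0.0
```

```bash
python3 pv.py p5 10 2
```

```text
tcp g [-76.   -5.8] [515.2 -83.6  17. ] 2a -0.07634789102770072 F [-19.6   0.9  19.5] t 18.5
```

View pics/p5o.png

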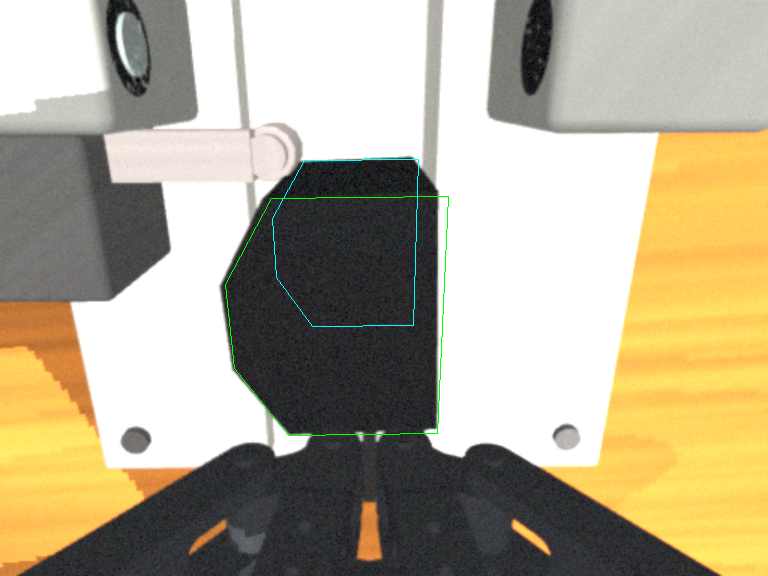

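>>> jog_arm --pt "-0.004 0 0 0" --pt "-0.008 0 0 0" --pt "-0.02 0 0 0" --pt "-0.02 0 -0.04 0" --pt "-0.02 0 -0.09 0" --pt "-0.02 0 -0.13 0" --pt "-0.02 0 -0.13 0"

```text
clock: 19.48
position: [501.3, -81.1, 150.8]
ee_rot: [0.999, -0.038, -0.008, 0.003]
contact_force: [-0.2, 0.2, -0.8]
gripper_width: 0.1
```

```bash
python3 pv.py p6 30 2;python3 -c "
from h import *
p,a=tcp_for_cell(-39,3);print(p);togo([*p,140],a)"
```

```text
tcp g [-90.1  -4.4] [501.3 -81.1 150.8] 2a -0.07561937325074178 F [-0.2  0.2 -0.8] t 19.475
[553.76710645 -81.57900862]
at [498.5 -81.3 147.2] 2a -0.0765 t 19.575 F [-0.05  0.32  0.3 ] w 0.2 -> shift m [ 0.0552 -0.0039  0.0059] turn 89.69040966749164 tilt [-0.0241 -0.0051 -0.9997]
```

View pics/p6o.png

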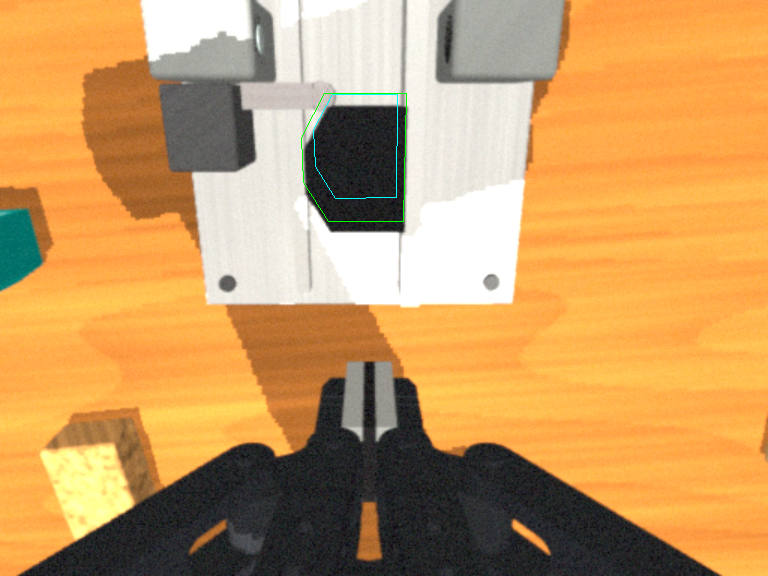

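>>> jog_arm --pt "0 0 0 0" --pt "0 0 0 0"

```text
clock: 19.82
position: [497.8, -81.3, 145.9]
ee_rot: [0.999, -0.038, -0.013, 0.003]
contact_force: [0.0, -0.3, -0.1]
gripper_width: -0.1
```

```bash
python3 -c "
from h import *
p,a=tcp_for_cell(-39,3);print(p);togo([*p,140],a);s=read_state();print(s['joints'].round(4),s['joint_vel'].round(4))"
```

```text
[553.76710645 -81.57900862]
at [497.8 -81.3 145.9] 2a -0.0766 t 19.825 F [ 0.05 -0.35 -0.14] w -0.1 -> shift m [ 0.056  -0.004   0.0044] turn 89.68257026925619 tilt [-0.0268 -0.0054 -0.9996]
[ 1.6120e-01  2.5690e-01 -3.6320e-01  1.2000e-03 -9.7800e-01  1.3324e+00] [-0.0007 -0.0025  0.0067  0.0031 -0.0013 -0.0014]
```

>>> jog_arm --pt "0 0 -0.06 0" --pt "0 0 -0.12 0" --hand 0.9

```text
clock: 20.08
position: [500.4, -80.8, 266.0]
ee_rot: [0.999, -0.038, -0.015, 0.004]
contact_force: [1.3, 0.2, 0.0]
gripper_width: 35.9
```

```bash
python3 -c "
from h import *
p,a=tcp_for_cell(-39,3);togo([*p,140],a)"
```

```text
at [500.4 -80.8 266. ] 2a -0.0766 t 20.075 F [1.34 0.16 0.01] w 35.9 -> shift m [ 0.057  -0.0043  0.1243] turn 89.68531705973265 tilt [-0.0304 -0.0062 -0.9995]
```

>>> jog_arm --pt "0 0 0.06 9" --pt "0 0 0.1 18"

```text
clock: 20.32
position: [496.7, -81.2, 164.3]
ee_rot: [0.98, -0.197, -0.015, 0.006]
contact_force: [-0.3, 0.5, -0.2]
gripper_width: 72.4
```

```bash
python3 -c "
from h import *
p,a=tcp_for_cell(-39,3);togo([*p,140],a)"
```

```text
at [496.7 -81.2 164.3] 2a -0.3966 t 20.325 F [-0.32  0.5  -0.17] w 72.4 -> shift m [ 0.0535 -0.0221  0.0225] turn 71.34987845749603 tilt [-0.0312 -0.0053 -0.9995]
```

```bash
python3 -c "
from h import *
p=g2w(60,-64);print(p);togo([*p,150],GY)"
```

```text
[ 646.75184048 -151.26070807]
at [496.7 -81.2 164.3] 2a -0.3966 t 20.325 F [-0.32  0.5  -0.17] w 72.4 -> shift m [0.1658 0.0065 0.0099] turn -18.65012154250396 tilt [-0.0312 -0.0053 -0.9995]
```

>>> jog_arm --pt "0.04 0.0015 0 -9" --pt "0.085 0.003 0 -18" --pt "0.13 0.005 0 -18.6" --pt "0.166 0.0065 0 -18.6" --pt "0.166 0.0065 0 -18.6" --pt "0.166 0.0065 0 -18.6" --hand -1

```text
clock: 21.08
position: [646.4, -151.2, 158.7]
ee_rot: [0.999, -0.036, -0.017, 0.003]
contact_force: [-0.1, 0.3, -0.2]
gripper_width: 0.2
```

```bash
python3 -c "
from h import *
p=g2w(60,-64);print(p);togo([*p,30],GY);print(w2g(read_state()['position']))"; python3 pv.py p7 0 0
```

```text
[ 646.75184048 -151.26070807]
at [ 646.4 -151.2  158.7] 2a -0.0721 t 21.075 F [-0.08  0.3  -0.25] w 0.2 -> shift m [ 0.0046 -0.0009  0.1286] turn -0.05551402903319062 tilt [-0.0336 -0.0051 -0.9994]
[ 59.68584102 -63.92397855]
tcp g [ 59.7 -63.9] [ 646.4 -151.2  158.7] 2a -0.07194529900473513 F [-0.1  0.3 -0.2] t 21.075
```

View pics/p7.png

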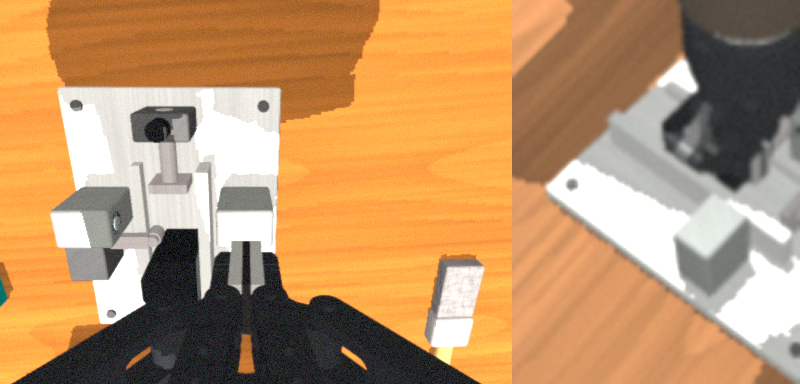

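>>> jog_arm --pt "0.006 0 0.03 0" --pt "0.01 0 0.06 0" --pt "0.01 0 0.09 0" --pt "0.01 0 0.115 0" --pt "0.01 0 0.125 0" --pt "0.01 0 0.125 0"

```text
clock: 21.92
position: [652.2, -152.0, 34.8]
ee_rot: [0.999, -0.035, -0.016, 0.003]
contact_force: [-0.3, -0.3, -0.0]
gripper_width: 0.0
```

```bash
python3 -c "
from h import *
p=g2w(50,-64);togo([*p,30],GY);print(w2g(read_state()['position']))"
python3 -c "
from h import *
im=get_image('scene')[:,:,::-1];cv2.imwrite('pics/s17.png',cv2.convertScaleAbs(cv2.resize(im[150:300,170:320],(600,600),interpolation=cv2.INTER_CUBIC),alpha=1.6))"
```

```text
at [ 652.2 -152.    34.8] 2a -0.0708 t 21.925 F [-0.33 -0.31 -0.02] w 0.0 -> shift m [-0.0153 -0.0004  0.0053] turn 0.015469143296096003 tilt [-0.0323 -0.0054 -0.9995]
[ 65.4460507 -64.3743977]
```

View pics/s17.png

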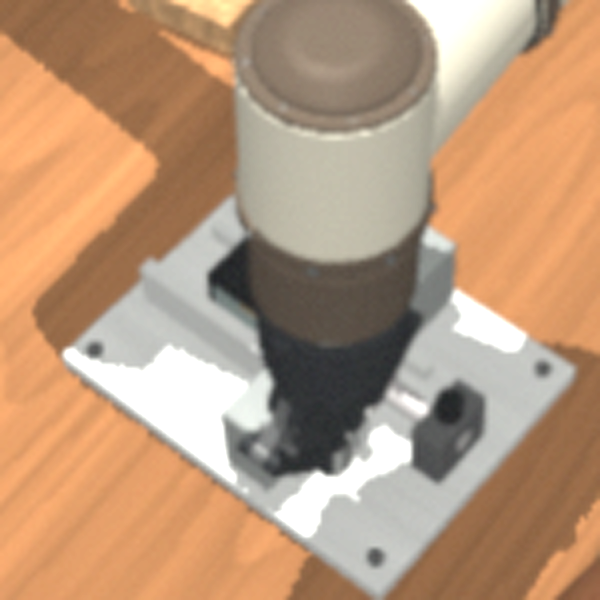

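>>> jog_arm --pt "-0.005 0 0.004 0" --pt "-0.01 0 0.004 0" --pt "-0.013 0 0.004 0" --pt "-0.016 0 0.004 0"

```text
clock: 22.48
position: [636.7, -151.1, 32.5]
ee_rot: [0.999, -0.035, -0.015, 0.003]
contact_force: [0.9, 0.8, -0.3]
gripper_width: 0.2
```

>>> jog_arm --pt "-0.002 0 0 0" --pt "-0.004 0 0 0" --pt "-0.006 0 0 0"

```text
clock: 22.85
position: [634.1, -150.9, 32.9]
ee_rot: [0.999, -0.035, -0.011, 0.004]
contact_force: [8.6, -2.2, -6.6]
gripper_width: 0.0
```

```bash
python3 -c "
from h import *
p=g2w(50,-64);togo([*p,30],GY);print(w2g(read_state()['position']))"
```

```text
at [ 634.1 -150.9   32.9] 2a -0.0701 t 22.85 F [ 8.6  -2.2  -6.64] w 0.0 -> shift m [ 0.0027 -0.0005  0.0029] turn 0.056079666996756754 tilt [-0.0219 -0.0063 -0.9997]
[ 47.39365936 -64.52953343]
```

>>> jog_arm --pt "-0.004 0 0 0" --pt "-0.007 0 0 0" --pt "-0.009 0 0 0" --pt "-0.009 0 0 0"

```text
clock: 23.35
position: [634.6, -150.7, 33.8]
ee_rot: [0.999, -0.034, -0.0, 0.004]
contact_force: [16.4, -3.8, -12.8]
gripper_width: -0.4
```

```bash
python3 -c "
from h import *
p=g2w(50,-64);togo([*p,30],GY);print(w2g(read_state()['position']))"
```

```text
at [ 634.6 -150.7   33.8] 2a -0.0682 t 23.35 F [ 16.4   -3.76 -12.8 ] w -0.4 -> shift m [ 0.0021 -0.0003  0.0038] turn 0.1653623680900677 tilt [-0.0011 -0.0079 -1.    ]
[ 47.88707805 -64.29611535]
```

>>> jog_arm --pt "-0.004 0 0 0" --pt "-0.008 0 0 0" --pt "-0.01 0 0 0" --pt "-0.01 0 0 0"

```text
clock: 23.85
position: [635.3, -150.4, 34.9]
ee_rot: [0.999, -0.033, 0.011, 0.004]
contact_force: [19.9, -4.2, -13.0]
gripper_width: 0.2
```

>>> jog_arm --pt "-0.004 0 0 0" --pt "-0.008 0 0 0" --pt "-0.01 0 0 0" --pt "-0.01 0 0 0"

```text
clock: 24.35
position: [636.1, -150.2, 36.1]
ee_rot: [0.999, -0.032, 0.023, 0.005]
contact_force: [19.8, -4.3, -13.4]
gripper_width: -0.1
```

```bash
python3 -c "
from h import *
p=g2w(50,-64);togo([*p,30],GY);print(w2g(read_state()['position']))"
```

```text
at [ 636.1 -150.2   36.1] 2a -0.0633 t 24.35 F [ 19.84  -4.3  -13.39] w -0.1 -> shift m [0.0004 0.0003 0.0061] turn 0.44641777368702773 tilt [ 0.0452 -0.0111 -0.9989]
[ 49.28307269 -63.6546745 ]
```

>>> jog_arm --pt "-0.004 0 0 0" --pt "-0.008 0 0 0" --pt "-0.01 0 0 0" --pt "-0.01 0 0 0"

```text
clock: 24.85
position: [636.8, -149.8, 37.4]
ee_rot: [0.999, -0.03, 0.034, 0.005]
contact_force: [20.5, -4.4, -12.5]
gripper_width: 0.3
```

>>> jog_arm --pt "-0.004 0 0 0" --pt "-0.008 0 0 0" --pt "-0.01 0 0 0" --pt "-0.01 0 0 0"

```text
clock: 25.35
position: [637.5, -149.5, 38.8]
ee_rot: [0.999, -0.029, 0.046, 0.006]
contact_force: [19.4, -4.3, -12.2]
gripper_width: -0.0
```

```bash
python3 -c "
from h import *
p=g2w(50,-64);togo([*p,30],GY);print(w2g(read_state()['position']))"
```

```text
at [ 637.5 -149.5   38.8] 2a -0.0578 t 25.35 F [ 19.36  -4.28 -12.21] w -0.0 -> shift m [-0.0014  0.001   0.0087] turn 0.7592564439410471 tilt [ 0.0908 -0.014  -0.9958]
[ 50.6198741  -62.88288382]
```

>>> jog_arm --pt "0.005 0 0 0" --pt "0.01 0 -0.02 0" --pt "0.01 0 -0.06 0" --pt "0.01 0 -0.1 0" --pt "0.01 0 -0.13 0" --pt "0.01 0 -0.13 0"

```text
clock: 26.1
position: [636.5, -148.3, 172.5]
ee_rot: [0.998, -0.029, 0.048, 0.006]
contact_force: [0.0, -0.4, -0.9]
gripper_width: 0.0
```

```bash
python3 -c "
from h import *
p=g2w(-95,-4);togo([*p,150],GY);print(w2g(read_state()['position']))"
```

```text
at [ 636.5 -148.3  172.5] 2a -0.0576 t 26.1 F [ 0.05 -0.42 -0.85] w 0.0 -> shift m [-0.1452 -0.0598  0.008 ] turn 0.7741176647600978 tilt [ 0.0957 -0.0143 -0.9953]
[ 49.5175273  -61.82640017]
```

>>> jog_arm --pt "-0.04 -0.016 0 0.8" --pt "-0.08 -0.033 0 0.8" --pt "-0.12 -0.05 0.003 0.8" --pt "-0.145 -0.06 0.008 0.8" --pt "-0.145 -0.06 0.008 0.8" --pt "-0.145 -0.06 0.008 0.8"

```text
clock: 26.85
position: [497.2, -80.4, 149.9]
ee_rot: [0.998, -0.036, 0.048, 0.006]
contact_force: [0.2, 0.8, -0.1]
gripper_width: 0.0
```

```bash
python3 -c "
from h import *
p=g2w(-95,-4);togo([*p,9],GY);print(w2g(read_state()['position']))"; python3 ov.py w18
```

```text
at [497.2 -80.4 149.9] 2a -0.0714 t 26.85 F [ 0.23  0.81 -0.11] w 0.0 -> shift m [-0.0143 -0.001   0.1401] turn -0.015540431638187049 tilt [ 0.0956 -0.0146 -0.9953]
[-94.24179308  -3.91417637]
```

View pics/w18.png

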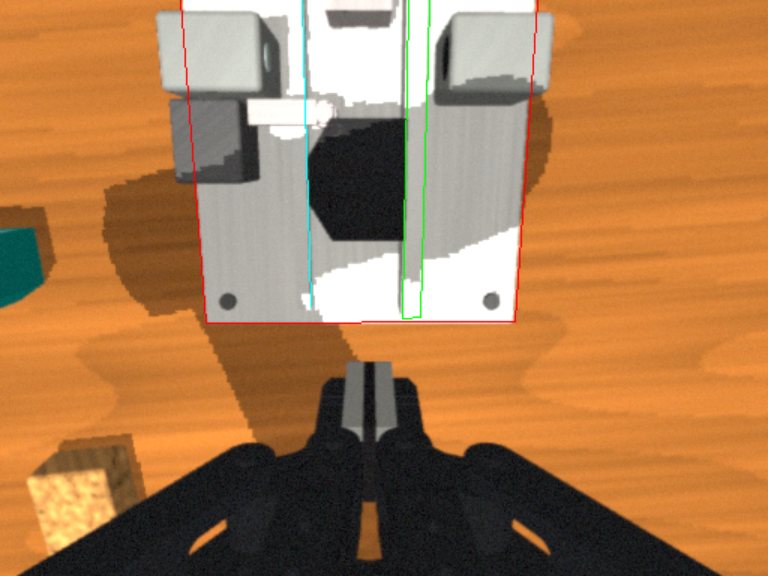

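Overlay still fits the plate; the cell stands upright touching the roller. Go down behind it.

>>> jog_arm --pt "-0.004 0 0.03 0" --pt "-0.008 0 0.07 0" --pt "-0.012 0 0.11 0" --pt "-0.014 -0.001 0.13 0" --pt "-0.014 -0.001 0.138 0" --pt "-0.014 -0.001 0.14 0" --pt "-0.014 -0.001 0.14 0"

```text
clock: 27.78
position: [498.0, -80.5, 9.9]
ee_rot: [0.998, -0.036, 0.049, 0.005]
contact_force: [0.5, -0.1, 0.1]
gripper_width: 0.1
```

```bash
python3 -c "
from h import *
p=g2w(-77,-4);togo([*p,9],GY);print(w2g(read_state()['position']))"; python3 pv.py p8 27 2
```

```text
at [498.  -80.5   9.9] 2a -0.0719 t 27.775 F [ 0.49 -0.13  0.11] w 0.1 -> shift m [0.0163 0.     0.0025] turn -0.046624716405852286 tilt [ 0.0975 -0.0144 -0.9951]
[-93.41973648  -3.95150654]
tcp g [-93.4  -4. ] [498.  -80.5   9.9] 2a -0.0722742344742085 F [ 0.5 -0.1  0.1] t 27.775
```

View pics/p8o.png

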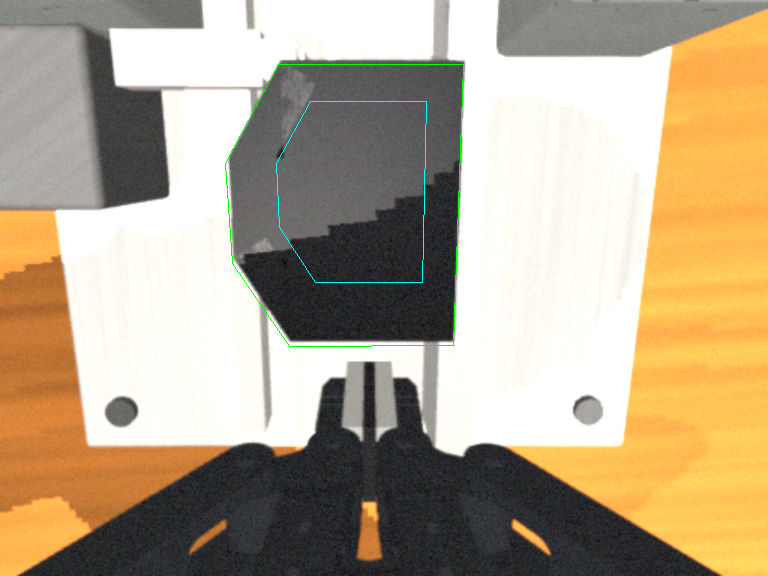

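>>> jog_arm --pt "0.004 0 0.001 0" --pt "0.008 0 0.002 0" --pt "0.012 0 0.002 0" --pt "0.015 0 0.0025 0"

```text
clock: 28.38
position: [513.4, -81.5, 9.2]
ee_rot: [0.998, -0.036, 0.049, 0.005]
contact_force: [-0.6, 0.4, 0.7]
gripper_width: -0.2
```

>>> jog_arm --pt "0.002 0 0.0002 0" --pt "0.004 0 0.0004 0" --pt "0.006 0 0.0006 0"

```text
clock: 28.75
position: [518.9, -82.0, 9.0]
ee_rot: [0.998, -0.036, 0.049, 0.005]
contact_force: [-3.0, 1.2, 3.0]
gripper_width: 0.1
```

```bash
python3 -c "
from h import *
p=g2w(-60,-4);togo([*p,9],GY);print(w2g(read_state()['position']))"
```

```text
at [518.9 -82.    9. ] 2a -0.072 t 28.75 F [-2.97  1.17  2.95] w 0.1 -> shift m [ 0.0124 -0.      0.0012] turn -0.053904209154307624 tilt [ 0.0965 -0.0144 -0.9952]
[-72.49554972  -4.02421313]
```

```bash
python3 pv.py p9 9 1
```

```text
tcp g [-72.5  -4. ] [518.9 -82.    9. ] 2a -0.07240203736675872 F [-3.   1.2  3. ] t 28.75
```

View pics/p9o.png

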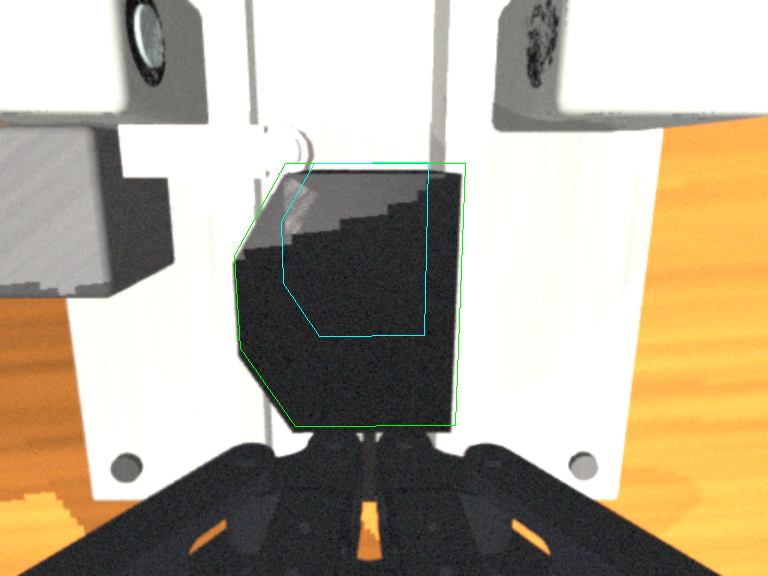

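>>> jog_arm --pt "-0.004 0 0 0" --pt "-0.004 0 -0.005 0" --pt "-0.004 0 -0.006 0"

```text
clock: 29.22
position: [514.8, -81.5, 15.2]
ee_rot: [0.998, -0.036, 0.049, 0.005]
contact_force: [0.5, -0.5, 0.5]
gripper_width: 0.1
```

>>> jog_arm --pt "0.003 0 0.0003 0" --pt "0.006 0 0.0006 0" --pt "0.008 0 0.0008 0" --pt "0.01 0 0.001 0"

```text
clock: 29.72
position: [519.9, -82.9, 14.0]
ee_rot: [0.998, -0.037, 0.044, 0.006]
contact_force: [-11.2, 1.0, 7.6]
gripper_width: 0.0
```

```bash
python3 pv.py p10 7 1
```

```text
tcp g [-71.4  -4.9] [519.9 -82.9  14. ] 2a -0.0739078237556782 F [-11.2   1.    7.6] t 29.725
```

View pics/p10o.png

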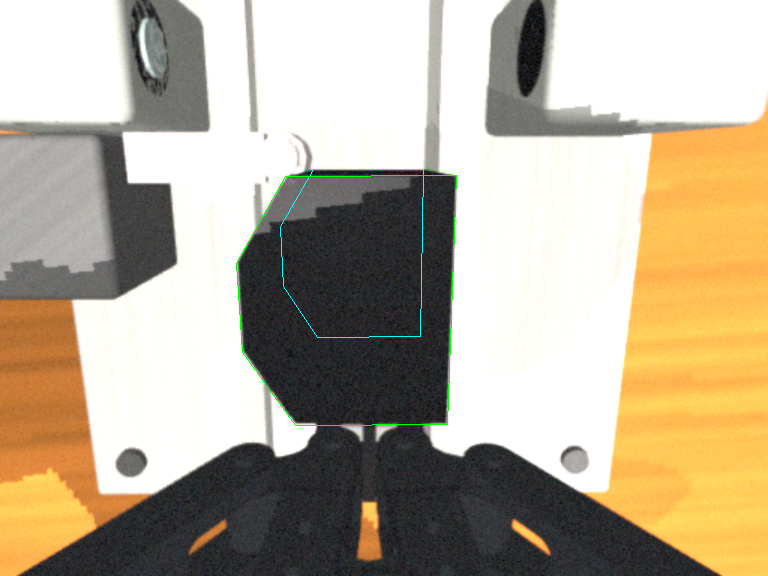

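>>> jog_arm --pt "0.004 0 -0.002 0" --pt "0.007 0 -0.002 0" --pt "0.01 0 -0.002 0" --pt "0.013 0 -0.002 0"

```text
clock: 30.32
position: [523.5, -83.9, 14.5]
ee_rot: [0.999, -0.038, 0.035, 0.007]
contact_force: [-13.8, 7.4, 4.0]
gripper_width: 0.2
```

```bash
python3 pv.py p11 7 0; python3 -c "
from h import *
p=g2w(-60,-4);togo([*p,14],GY)"
```

```text
tcp g [-67.7  -5.6] [523.5 -83.9  14.5] 2a -0.0766913781808334 F [-13.8   7.4   4. ] t 30.325
at [526.  -84.   14.6] 2a -0.0754 t 30.425 F [-8.27  2.96  0.01] w 0.1 -> shift m [ 0.0052 -0.0016  0.001 ] turn -0.24594548162526972 tilt [ 0.0741 -0.0161 -0.9971]
```

View pics/p11o.png

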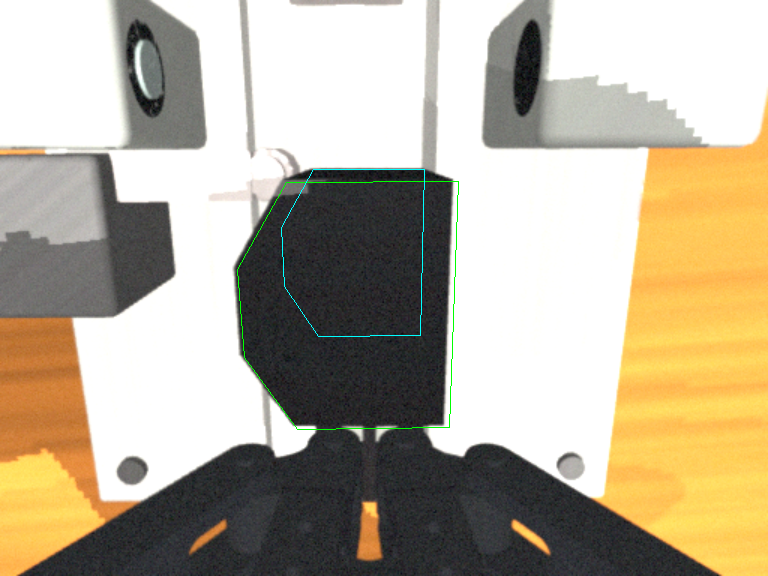

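>>> jog_arm --pt "0.004 -0.001 -0.001 -0.2" --pt "0.008 -0.0015 -0.001 -0.2" --pt "0.011 -0.0015 -0.001 -0.2" --pt "0.014 -0.0015 -0.001 -0.2"

```text
clock: 30.92
position: [533.8, -84.5, 14.5]
ee_rot: [0.999, -0.037, 0.031, 0.007]
contact_force: [-9.7, 0.6, 2.3]
gripper_width: -0.2
```

```bash
python3 pv.py p12 7 0; python3 -c "
from h import *
p=g2w(-50,-4);togo([*p,14],GY)"
```

```text
tcp g [-57.4  -5.5] [533.8 -84.5  14.5] 2a -0.07474968862613528 F [-9.7  0.6  2.3] t 30.925
at [534.4 -84.5  14.5] 2a -0.0741 t 31.025 F [-7.22 -0.86 -0.14] w -0.3 -> shift m [ 0.0068 -0.0014  0.0009] turn -0.17074916696530387 tilt [ 0.062  -0.0172 -0.9979]
```

View pics/p12o.png

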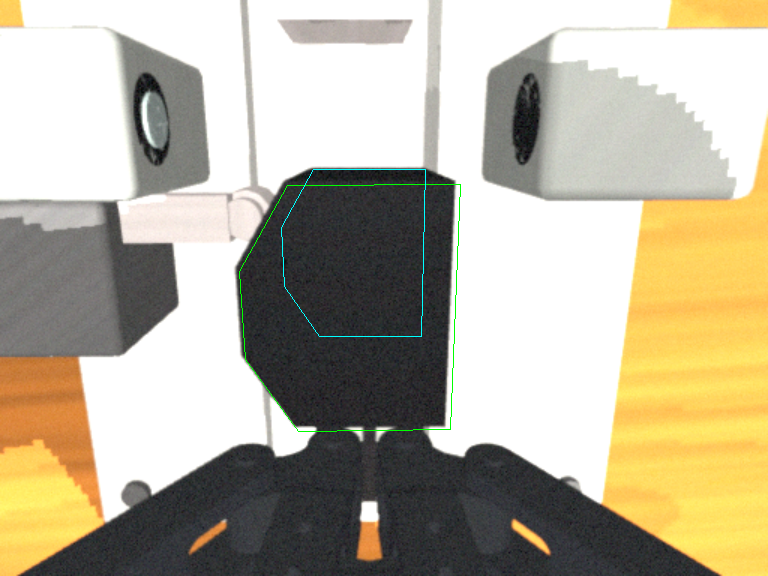

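>>> jog_arm --pt "0.004 -0.001 0 -0.2" --pt "0.008 -0.0015 0 -0.2" --pt "0.011 -0.0015 0 -0.2" --pt "0.014 -0.0015 0 -0.2"

```text
clock: 31.52
position: [542.2, -84.9, 13.8]
ee_rot: [0.999, -0.036, 0.025, 0.008]
contact_force: [-2.8, -2.0, -0.6]
gripper_width: -0.1
```

>>> jog_arm --pt "0.003 0 0 0" --pt "0.006 0 0 0" --pt "0.009 0 0 0"

```text
clock: 31.9
position: [549.9, -85.8, 13.5]
ee_rot: [0.999, -0.037, 0.024, 0.008]
contact_force: [-3.7, -1.3, 0.0]
gripper_width: 0.1
```

```bash
python3 pv.py p13 7 0; python3 -c "
from h import *
p=g2w(-30,-4);togo([*p,14],GY)"
```

```text
tcp g [-41.3  -5.6] [549.9 -85.8  13.5] 2a -0.07363767624018416 F [-3.7 -1.3  0. ] t 31.9
at [550.7 -85.8  13.6] 2a -0.073 t 32.0 F [-2.02 -1.58 -0.48] w 0.1 -> shift m [ 0.0105 -0.0016  0.0001] turn -0.109355822913831 tilt [ 0.0479 -0.0185 -0.9987]
```

View pics/p13o.png

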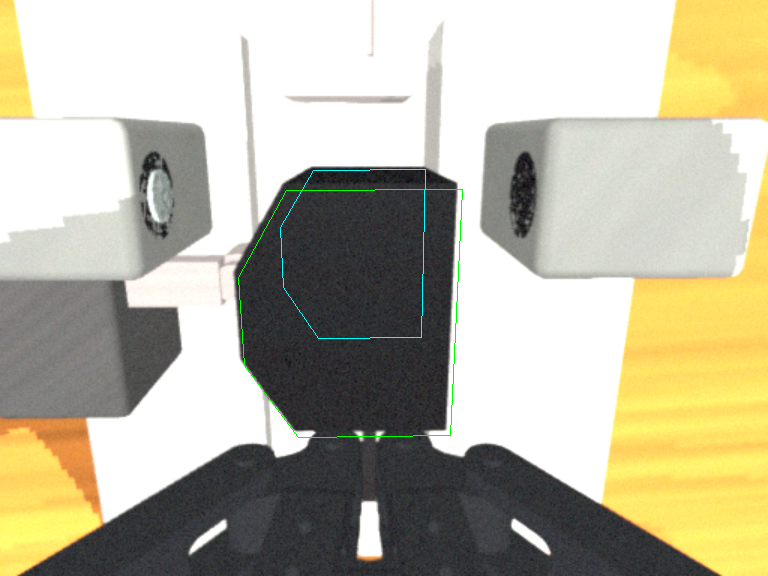

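>>> jog_arm --pt "0.003 -0.001 0 0" --pt "0.006 -0.0015 0 0" --pt "0.009 -0.0015 0 0" --pt "0.012 -0.0015 0 0"

```text
clock: 32.5
position: [563.1, -85.2, 14.1]
ee_rot: [0.999, -0.037, 0.024, 0.008]
contact_force: [-3.1, -1.1, -0.7]
gripper_width: 0.1
```

>>> jog_arm --pt "0.002 0 0 0" --pt "0.004 0 0 0" --pt "0.005 0 0 0"

```text
clock: 32.88
position: [568.3, -85.2, 14.6]
ee_rot: [0.999, -0.037, 0.025, 0.008]
contact_force: [-2.9, 1.6, 1.5]
gripper_width: 0.1
```

```bash
python3 pv.py p14 8 0; python3 -c "
from h import *
p=g2w(-20,-4);togo([*p,14],GY)"
```

```text
tcp g [-22.9  -3.7] [568.3 -85.2  14.6] 2a -0.0732596979491486 F [-2.9  1.6  1.5] t 32.875
at [568.3 -85.1  14.6] 2a -0.0728 t 32.975 F [-2.88  2.5   1.43] w -0.1 -> shift m [0.0029 0.0004 0.0007] turn -0.09464135018186881 tilt [ 0.0487 -0.0181 -0.9986]
```

View pics/p14o.png

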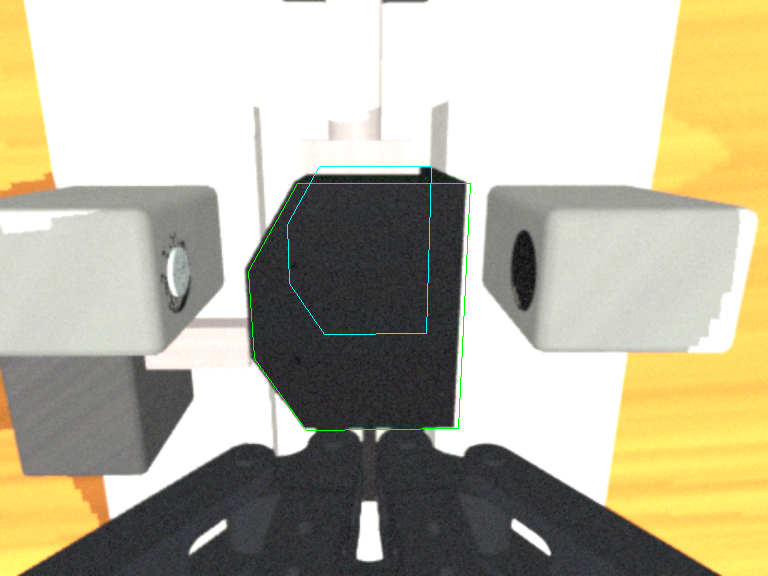

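>>> jog_arm --pt "0.001 0 0 0" --pt "0.002 0 0 0" --pt "0.002 0 0 0"

```text
clock: 33.35
position: [568.3, -85.2, 14.5]
ee_rot: [0.999, -0.037, 0.023, 0.008]
contact_force: [-6.9, 3.2, 4.0]
gripper_width: 0.3
```

>>> jog_arm --pt "0.001 0 0 0" --pt "0.002 0 0 0" --pt "0.002 0 0 0"

```text
clock: 33.72
position: [568.2, -85.2, 14.5]
ee_rot: [0.999, -0.037, 0.021, 0.008]
contact_force: [-6.0, 4.6, 4.7]
gripper_width: -0.2
```

```bash
python3 - <<'E'
from h import *
for n,(y0,y1,x0,x1),k in(('scene',(180,280,180,300),6),('top',(140,235,260,340),7),('wrist',(60,200,130,370),3)):
    im=get_image(n)[:,:,::-1];cv2.imwrite(f'pics/z15{n}.png',cv2.convertScaleAbs(cv2.resize(im[y0:y1,x0:x1],None,fx=k,fy=k,interpolation=cv2.INTER_CUBIC),alpha=1.3))
E
```

```text
(no output)
```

View pics/z15scene.png

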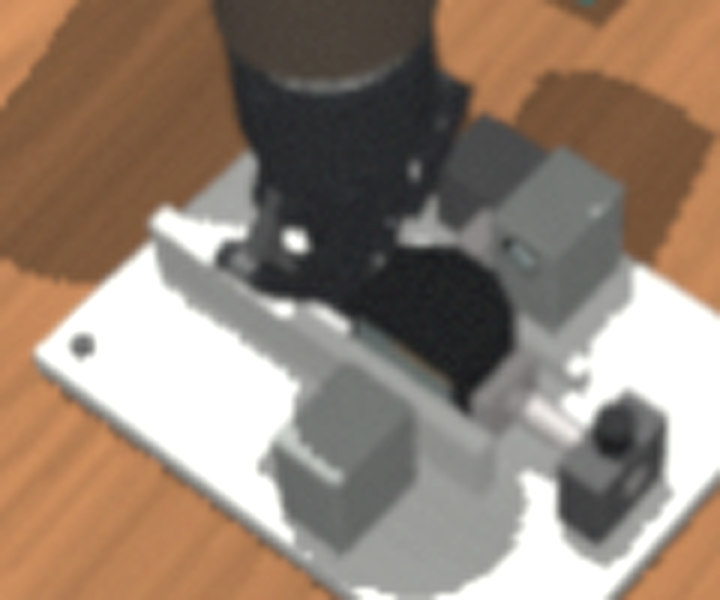

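View pics/z15wrist.png

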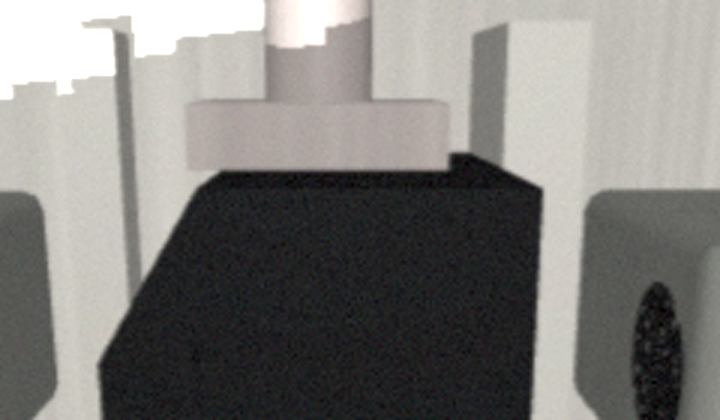

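>>> jog_arm --pt "0.001 0 0 0" --pt "0.002 0 0 0" --pt "0.003 0 0 0" --pt "0.0032 0 0 0" --pt "0.0032 0 0 0"

```text
clock: 34.5
position: [568.1, -85.4, 14.4]
ee_rot: [0.999, -0.037, 0.017, 0.008]
contact_force: [-8.9, 3.8, 6.0]
gripper_width: 0.4
```

>>> jog_arm --pt "0.002 0 0 0" --pt "0.0035 0 0 0" --pt "0.0038 0 0 0" --pt "0.0038 0 0 0" --pt "0.0038 0 0 0"

```text
clock: 35.12
position: [567.7, -86.0, 13.8]
ee_rot: [0.999, -0.038, 0.013, 0.009]
contact_force: [-9.9, 2.3, 4.9]
gripper_width: 0.1
```

```bash
python3 pv.py p15 8 0
```

```text
tcp g [-23.5  -4.5] [567.7 -86.   13.8] 2a -0.0759781597965978 F [-9.9  2.3  4.9] t 35.125
```

View pics/p15o.png

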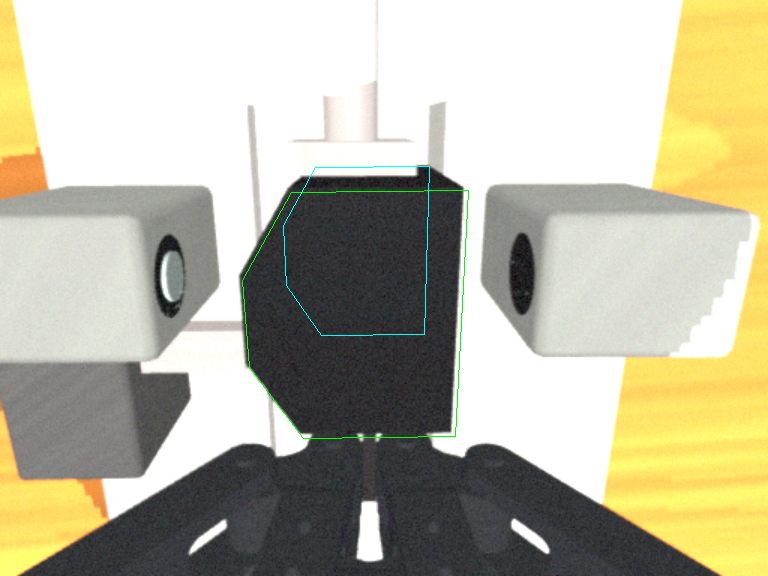

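>>> jog_arm --pt "0.002 0 -0.0005 0" --pt "0.0035 0 -0.001 0" --pt "0.0042 0 -0.001 0" --pt "0.0042 0 -0.001 0" --pt "0.0042 0 -0.001 0" --pt "0.0042 0 -0.001 0"

```text
clock: 35.98
position: [567.2, -86.5, 13.9]
ee_rot: [0.999, -0.039, 0.009, 0.009]
contact_force: [-11.2, 4.4, 4.4]
gripper_width: -0.1
```

>>> jog_arm --pt "-0.002 0 0 0" --pt "-0.005 0 0 0" --pt "-0.01 0 0 0" --pt "-0.02 0 0 0" --pt "-0.03 0 0 0" --pt "-0.03 0 -0.04 0" --pt "-0.03 0 -0.09 0" --pt "-0.03 0 -0.13 0" --pt "-0.03 0 -0.13 0"

```text
clock: 37.1
position: [537.0, -81.4, 147.1]
ee_rot: [0.999, -0.038, 0.013, 0.009]
contact_force: [-0.6, -0.3, -0.4]
gripper_width: -0.2
```

```bash
python3 pv.py p16 65 0; python3 - <<'E'
from h import *
im=get_image('scene')[:,:,::-1];S=cam('scene')
k=7;b=cv2.convertScaleAbs(cv2.resize(im,None,fx=k,fy=k,interpolation=cv2.INTER_CUBIC),alpha=1.4)
c=(proj(S,[(*g2w(13.5,0),14)])[0]*k).astype(int);cv2.imwrite('pics/z16s.png',b[c[1]-300:c[1]+220,c[0]-350:c[0]+350])
E
```

```text
tcp g [-54.5  -2.1] [537.  -81.4 147.1] 2a -0.07686925834757685 F [-0.6 -0.3 -0.4] t 37.1
```

View pics/p16o.png

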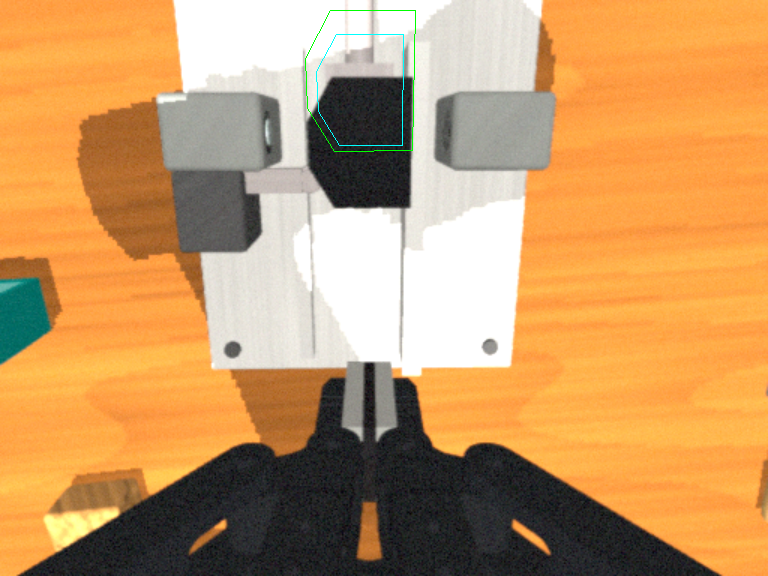

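View pics/z16s.png

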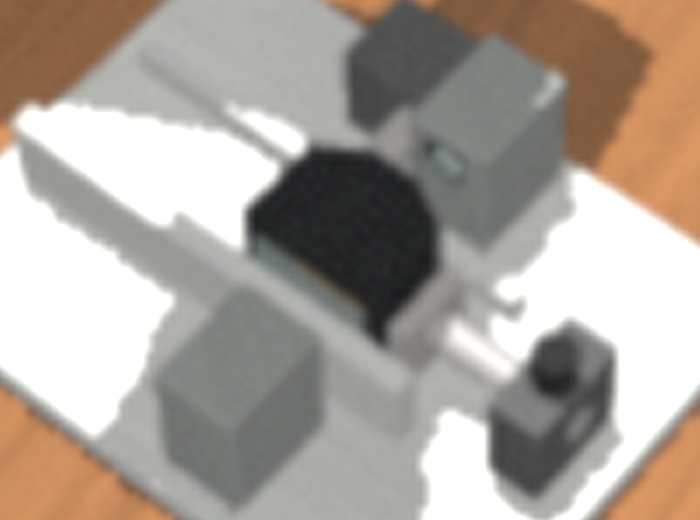

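```bash
python3 - <<'E'
import cv2
a=cv2.imread('pics/w9.png');cv2.imwrite('pics/w9z.png',cv2.convertScaleAbs(cv2.resize(a[145:225,75:135],None,fx=8,fy=7,interpolation=cv2.INTER_CUBIC),alpha=1.5))
from h import *
import pickle
s=pickle.load(open('w9.pkl','rb'));C=cam('wrist',s)
for gx in (41,46,51,55): print(gx,[((proj(C,[(*g2w(gx,y),z)])[0]-[75,145])*[8,7]).round(0).tolist() for y,z in((-16,50),(16,50),(-16,18),(16,18))])
E
```

```text
41 [[195.0, 153.0], [240.0, 430.0], [316.0, 85.0], [353.0, 335.0]]
46 [[142.0, 153.0], [189.0, 430.0], [269.0, 85.0], [307.0, 336.0]]
51 [[89.0, 153.0], [138.0, 430.0], [221.0, 85.0], [261.0, 336.0]]
55 [[46.0, 154.0], [97.0, 430.0], [183.0, 85.0], [224.0, 336.0]]
```

View pics/w9z.png

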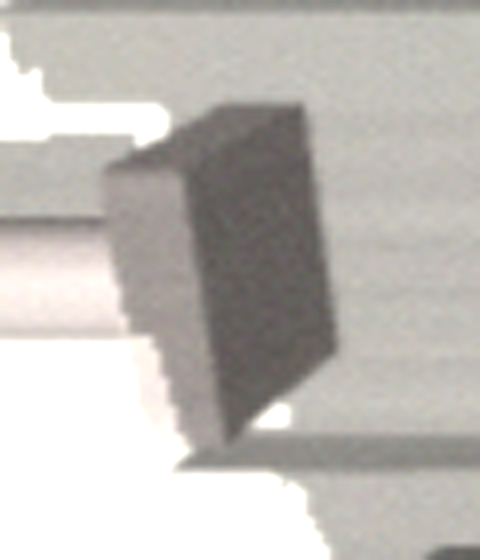

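```bash
python3 - <<'E'
from h import *
s=read_state();im=get_image('wrist')[:,:,::-1].copy();C=cam('wrist',s);print(w2g(s['position']),s['clock'])
b=cv2.convertScaleAbs(cv2.resize(im[30:160,170:310],None,fx=5,fy=4.5,interpolation=cv2.INTER_CUBIC),alpha=2)
L=np.array([[28,-23],[-28,-23],[-28,12],[-10,23],[10,23],[28,12]],float)
for z,col in((74,(0,255,0)),(14,(255,255,0))):
    q=(proj(C,[(*g2w(x+14.5,y),z) for x,y in L])-[170,30])*[5,4.5];cv2.polylines(b,[q.astype(int).reshape(-1,1,2)],True,col,1)
q=(proj(C,[(*g2w(x,y),z) for x,y,z in [(42.5,-16,50),(42.5,16,50),(46,16,50),(46,-16,50)]])-[170,30])*[5,4.5];cv2.polylines(b,[q.astype(int).reshape(-1,1,2)],True,(0,0,255),1)
cv2.imwrite('pics/z17.png',b)
E
```

```text
[-57.50539123  -2.58104777] 37.25
```

View pics/z17.png

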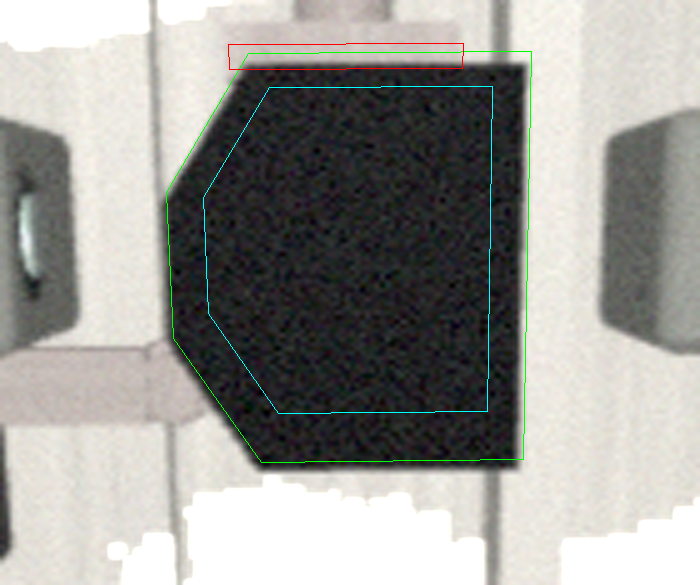

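>>> jog_arm --pt "0.006 0 0 0" --pt "0.013 0 0 0" --pt "0.02 0 0 0" --pt "0.02 0 0 0"

```text
clock: 37.8
position: [554.4, -83.3, 141.9]
ee_rot: [0.999, -0.039, 0.007, 0.009]
contact_force: [0.3, -0.4, 0.2]
gripper_width: 0.2
```

```bash
python3 - <<'E'
from h import *
s=read_state();im=get_image('wrist')[:,:,::-1].copy();C=cam('wrist',s);print(w2g(s['position']),w2g(C[2]),s['clock'],s['position'])
v=proj(C,[(*g2w(42.5,0),50)])[0].astype(int);print(v)
b=cv2.convertScaleAbs(cv2.resize(im[max(v[1]-30,0):v[1]+45,v[0]-50:v[0]+50],None,fx=7,fy=7,interpolation=cv2.INTER_CUBIC),alpha=2)
cv2.imwrite('pics/z18.png',b)
E
```

```text
[-36.91653678  -2.7730316 ] [42.00507388  0.29363968] 37.8 [554.42973787 -83.30347056 141.89005799]
[239  76]
```

View pics/z18.png

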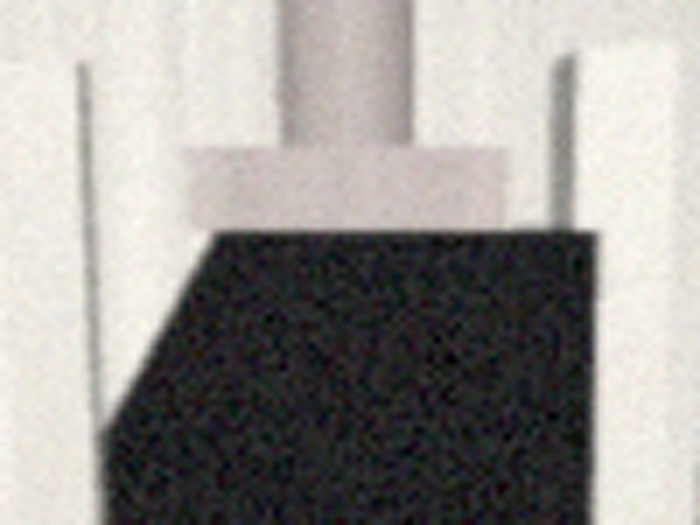

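```bash
python3 -c "
from bench import *
s=read_state();print(s['clock'],s['contact_force'],s['joint_vel'].round(3))
print(job_done())"
```

```text
37.85 [-0.16119704 -0.54378951  0.6993071 ] [ 0.002 -0.011 -0.012 -0.002  0.     0.   ]
the job is handed in; nothing more can be done
None
```

The test cell is standing upright in the gauge, home against the end stop, with its bevelled clear side to the lamp. The job was handed in at about 38 s.

**What I did:** I gripped the cell by its black ends and set it down at the loading point. I then pushed it along the fence past the roller with closed, tilted fingers until the stop was felt. I leaned on it for about 2 s, with the measured push rising from about 9 to 11 N. Then I backed off and lifted clear.

**Last checks:**
- **Home:** After release, a wrist picture looking straight down on the stop pad's face showed no visible gap between the cell and the pad. The motion also stopped while the force rose. An earlier picture put the pad face at gauge x of about 42.5 mm, so home is a cell centre of about 14.5 mm.
- **Standing:** The cell looked upright in the lane, and the robot was touching nothing.

**What failed or disagreed:**
- **Jammed first push:** With upright fingers, contact was at the top of the cell. It leaned about 4° forward, and after I raised the fingers it jammed just as it met the roller, at about 20 N on the fingers. The cell was still about 50 mm short of the stop.
- **Pressing on the gauge:** To tilt the fingers for the second push, I pressed them against the receiver head's end face, with up to about 20 N along x (about 24 N in all). The head is part of the fixed gauge.
- **Fingertip position:** In the pictures the fingertips sat about 22 mm behind the tool point, not 17 mm ahead of it as stated. I went by the pictures and by touch.
- **Final position:** One overlay after release put the cell about 1.5 mm short of the computed home position. That is within the 2 mm calibration error, and the no-gap picture contradicts it.
- **Force on the stop:** I measured the lean at the wrist, not at the stop itself.

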